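# Fit the drill chucks to a four-spindle drilling head

## Task

Fit every drill chuck that is in the wooden storage box to the four-spindle drilling head: lift each one straight out of its well, stand its taper shank lightly in a free spindle, and tap it on the nose with the soft-nosed tamper until it is locked fully home with hardly a gap left under its shoulder. Drive the chucks home only with the tamper, never by pushing them with the gripper itself. When all are home, stand the tamper back upright on its round rubber mat; leave the other things on the bench alone.

Things in the scene. Friction and masses are not known exactly. Their poses are not given: they have to be found in the camera images.
- chuck1: a large keyed drill chuck (dark steel, round, 46 mm across, grip it between 10 and 44 mm above the shoulder; flat nose 60 mm above the shoulder; about 0.4 kg) on a bright taper shank that points down, 72 mm long, 24 mm across at the shoulder and 15 mm at the tip. Origin: middle of the shank's tip, 72 mm below the shoulder; z along the axis towards the nose. May be absent (None). Starts in well (-44, -44) mm of the rack, its shoulder resting on the block top.
- chuck2: a small keyed drill chuck (dark steel, round, 40 mm across, grip it between 9 and 38 mm above the shoulder; flat nose 54 mm above the shoulder; about 0.3 kg) on a bright taper shank that points down, 72 mm long, 24 mm across at the shoulder and 15 mm at the tip. Origin: middle of the shank's tip, 72 mm below the shoulder; z along the axis towards the nose. May be absent (None). Starts in well (-44, +44) mm of the rack, its shoulder resting on the block top.
- chuck3: a small keyed drill chuck (dark steel, round, 40 mm across, grip it between 9 and 38 mm above the shoulder; flat nose 54 mm above the shoulder; about 0.3 kg) on a bright taper shank that points down, 72 mm long, 24 mm across at the shoulder and 15 mm at the tip. Origin: middle of the shank's tip, 72 mm below the shoulder; z along the axis towards the nose. May be absent (None). Starts in well (+44, -44) mm of the rack, its shoulder resting on the block top.
- chuck4: a large keyed drill chuck (dark steel, round, 46 mm across, grip it between 10 and 44 mm above the shoulder; flat nose 60 mm above the shoulder; about 0.4 kg) on a bright taper shank that points down, 72 mm long, 24 mm across at the shoulder and 15 mm at the tip. Origin: middle of the shank's tip, 72 mm below the shoulder; z along the axis towards the nose. May be absent (None). Starts in well (+44, +44) mm of the rack, its shoulder resting on the block top.
- rack: the fixed wooden storage box, 226 x 226 mm, plywood walls 124 mm high round a block whose top is 88 mm above the bench; the block has four round wells, 26 mm wide and 80 mm deep, at (+-44, +-44) mm from the box's middle, which hold the shanks. Fingers go in only from above: 37 mm free from chuck to wall, 42 mm between chucks. Origin: under its middle; x and y along its sides.
- head: the fixed grey four-spindle drilling head, 200 x 196 mm, upside down on a 230 x 220 mm bench plate, top of the housing 90 mm above the bench; four bright spindle noses stand up out of it in a square, 92 mm apart. Origin: under its middle. A chuck in a spindle is driven in by pushing or tapping straight down on its nose with more than about 12 N (a fast tap meets more drag); it stays where it gets to.
- spindle1 (a point): middle of the upper end face of a spindle nose (44 mm across, 115 mm above the bench), z up. Its 28 mm mouth opens on a taper socket for a chuck's shank. A chuck let down gently, on its own weight, stops with its shoulder 9 to 12 mm above this face; driven farther it stops solid (locked home) with its shoulder 2 mm above the face.
- spindle2 (a point): middle of the upper end face of a spindle nose (44 mm across, 115 mm above the bench), z up. Its 28 mm mouth opens on a taper socket for a chuck's shank. A chuck let down gently, on its own weight, stops with its shoulder 9 to 12 mm above this face; driven farther it stops solid (locked home) with its shoulder 2 mm above the face.
- spindle3 (a point): middle of the upper end face of a spindle nose (44 mm across, 115 mm above the bench), z up. Its 28 mm mouth opens on a taper socket for a chuck's shank. A chuck let down gently, on its own weight, stops with its shoulder 9 to 12 mm above this face; driven farther it stops solid (locked home) with its shoulder 2 mm above the face.
- spindle4 (a point): middle of the upper end face of a spindle nose (44 mm across, 115 mm above the bench), z up. Its 28 mm mouth opens on a taper socket for a chuck's shank. A chuck let down gently, on its own weight, stops with its shoulder 9 to 12 mm above this face; driven farther it stops solid (locked home) with its shoulder 2 mm above the face.
- tamper: the soft-nosed tamper: a round white nylon head 52 mm across and 30 mm high with, above it, an upright metal grip 28 mm across up to 108 mm; about 0.45 kg, stands on its flat striking face. Origin: middle of the striking face (its underside); z up along the grip.
- mat: the round black rubber mat, fixed, 100 mm across, 2 mm thick, on which the tamper stands. Origin: under its middle.
- chuck_key: the T-shaped chuck key, 95 mm long with a 85 mm cross bar, 21 mm high, lying on the bench between the box, the head and the arm; origin under its middle. Not part of the job.
- file: a bare flat file, 245 mm long with its tang, 24 mm wide, 6 mm thick, lying on the bench beyond the mat; origin under its middle. Not part of the job.
- brush: a hand brush lying on the bench; origin at its underside. Not part of the job.
Mind the look-alikes: they are no part of the job. Leave any green or yellow look-alike of the chuck2 alone.

How it is judged:
By the outcome, as a careful person would: the job done as asked, in the order asked, and still so for the second after the job is handed in, with the robot touching nothing.
Of chuck1, chuck2, chuck3, chuck4 only 3 to 4 are there at a start; the rules pass over those that are not, and their reading is None.
At some moment in a run one of tamper may be knocked a few centimetres aside while the robot is not near it.
It also fails if it takes over 208 s, if anything falls off the work surface, if the arm or the gripper's body presses on something with over 40 N, if the wrist force passes 120 N, or if a joint passes its speed limit or range.

## Robot

A 6-joint arm with a two-finger parallel gripper is mounted at the origin on the work surface. World frame = base frame: x ahead of the robot, y to its left, z up, the work surface at z = 0. Lengths are in m, angles in rad, forces in N, time in s.
With the tool pointing down it reaches from about 0.4 to 0.825 m from the base axis. Payload 7 kg.
Tool frame: the origin (TCP) lies midway between the tips of the shut fingers; the grasp point (between the pads) lies 19 mm behind it; y points along the fingers, z is the direction in which the jaws open and shut, and the axes are right-handed (so a half turn about y gives the same grasp; the last joint's range is limited). The gripper opens to 88 mm and grips with 3 to 60 N. Pads are 19 mm wide; open, the fingers measure 130 mm over their backs; the gripper's body (78 mm by 193 mm) begins 47 mm behind the grasp point.
Start: joints at [-0.998, 0.359, 0.012, 0, -1.224, -0.288], TCP at [0.19, -0.648, 0.227] pointing down, gripper open.
Joint ranges: [-3.07, 3.07], [-1.43, 2.12], [-1.02, 1.25], [-3.03, 1.67], [-3.05, -0], [-3.03, 3.03]. Speed limits (rad/s): [2.39, 2.39, 3.01, 3.14, 3.14, 3.14].

## Interface

Orientations are given as [roll, pitch, yaw] about the fixed x, y, z axes, in that order (R = Rz(yaw) Ry(pitch) Rx(roll)).
In Python, from station import arm gives the robot as it stands.
- The arm moves only by the tool move_arm, never from a script. Its argument "deltas" is a list of rows, each an object with "dp": the shift along the tool's x, y, z in mm, a list of three; "rotation": the turn, a rotation vector about the tool's x, y, z in degrees, a list of three. A call has 1 to 5 rows; each row shifts and turns the pose as measured when the row begins, along the tool's axes as they then stand; what a row does not reach is not made up. A row lasts 1/12 s, in which the tool goes at most 41.7 mm and 7.16 degrees, less where a joint would pass 70% of its speed; a pose out of reach is approached as far as the arm can. A call is refused whole if a number of a shift passes 41.7 or a number of a turn 7.16, either way. A call with a gripper value outside its range is refused whole. "jaw" is the closure in counts, from 0 (fully open) to 255 (shut), set as the call begins (left out, the last holds). The fingers move at their own pace and stop on an object; "squeeze" is the grip in N (left out, the last holds). Time passes only in rows, so rows that do not move let the fingers close. It gives the time, the measured TCP pose, the force and the opening at its end, in the units of the state.
- arm.get_state(): the state, without advancing time (a new reading comes with each control period).
- arm.grab_frame(name): name is "side" or "top" or "wrist"; returns a dict with "pixels" (384x512x3 uint8, red, green, blue), "z_map" (384x512 float32, m along the optical axis (not along the pixel's ray), 0 where there is no reading), "fx", "fy", "cx", "cy" (pixels), "cam_to_world" (4x4, takes a point from camera to world coordinates); the wrist camera has in their place "mount" (4x4, takes a point from camera to tool coordinates, whose origin is the TCP and whose axes are the tool frame's). Camera axes: x right, y down, z forward; pixel columns grow to the right and rows downward; lengths in m; the calibration is good to about 2 mm. The wrist camera is an equidistant fisheye: a pixel r from the principal point sees the ray r / f radians off the axis. A picture is of the moment at which its call begins: read the wrist's pose just before it.
- arm.job_done(): hands the job in, once; it reports no verdict.
The state is a dict: "t": time; "q": joint angles; "qd": joint speeds; "joint_efforts": joint torques, N m; "eef_pos": TCP position; "ee_rot": TCP orientation; "force": force on the tool from outside, world axes, zero at the start; "moment": the same for the moment, N m; "width": finger opening in m.
Only numpy, scipy, OpenCV 4.12 (cv2) and the standard library are available. Lean on these libraries where they do the work, as an engineer would, in place of code of your own. Each camera call takes 0.05 s, during which the arm holds its last target.

## Working session

There is one attempt and no reset: what is moved stays moved. The work goes in short steps, Python scripts to look and compute and a tool call to move; the robot and the scene stay as the last step left them, time stands still between calls to the robot, and variables do not carry over. Pictures are saved under pics/ and viewed, and the job is handed in when it is done.

Besides the shell and the picture viewer there is one more tool, called after "Emit:" by a JSON object that holds its "method" and its "body". move_arm: Moves the arm, as the interface text tells. Its arguments: {"type":"object","properties":{"deltas":{"type":"array","items":{"type":"object","properties":{"dp":{"type":"array","items":{"type":"number"}},"rotation":{"type":"array","items":{"type":"number"}}}}},"jaw":{"type":"number"},"squeeze":{"type":"number"}},"required":["deltas"]}

```bash
ls; mkdir -p pics; python3 - <<'E'
from station import arm
import cv2,json
s=arm.get_state();print(s)
for n in ("side","top","wrist"):
    f=arm.grab_frame(n)
    cv2.imwrite(f"pics/{n}0.png",f["pixels"][:,:,::-1])
    print(n,{k:(v.tolist() if hasattr(v,'tolist') else v) for k,v in f.items() if k not in("pixels","z_map")})
E
```

```text
pics
{'t': 0.0, 'q': array([-9.97902345e-01,  3.59352659e-01,  1.10665661e-02, -3.24987581e-04,
       -1.22412489e+00, -2.88081968e-01]), 'qd': array([ 0.00185908,  0.00158911,  0.00019848, -0.0011275 , -0.00021645,
       -0.00101492]), 'joint_efforts': array([ 1.24765243e-04, -5.82720459e+01,  2.93067491e+01,  6.99736297e+00,
        6.94264789e-03, -1.13018880e-04]), 'eef_pos': array([ 0.18947331, -0.64734827,  0.22565273]), 'ee_rot': array([-1.56916141e+00,  1.65863142e-04,  2.84701482e-01]), 'force': array([ 0.50389469, -0.52011462,  0.57076081]), 'moment': array([ 0.01272466, -0.00431216,  0.01230205]), 'width': 0.08797327415397392}
side {'fx': 396.914564498093, 'fy': 396.914564498093, 'cx': 247.03353097977333, 'cy': 193.20855894228856, 'cam_to_world': [[-0.7316680158337809, -0.35252249026770643, 0.5834293517310499, -0.28964836153514706], [-0.6815154921211188, 0.39599511255235126, -0.6154059674991459, 0.8716594169126601], [-0.014090727616676325, -0.8478890049352603, -0.5299864967196118, 0.8720589276472606], [0.0, 0.0, 0.0, 1.0]]}
top {'fx': 451.2925611833999, 'fy': 451.2925611833999, 'cx': 269.02919067922096, 'cy': 199.88979255941817, 'cam_to_world': [[-0.042001773901392925, -0.977750224914589, 0.205524569501086, 0.21578236006481913], [-0.9991160455172255, 0.04145878760854724, -0.006949569774515487, -0.01948479126096562], [-0.0017258560651915006, -0.20563478939493635, -0.9786272808436022, 1.7514271350751935], [0.0, 0.0, 0.0, 1.0]]}
wrist {'fx': 297.3186396354542, 'fy': 297.3186396354542, 'cx': 257.59414587404547, 'cy': 194.7115199798536, 'mount': [[-0.00014293764076885688, 0.9604160961881139, 0.27856938408880333, -0.07520401684629179], [0.0005780640907847319, -0.27856926103502494, 0.9604159685512875, -0.15759927647338168], [0.9999998227053536, 0.0002983105504352088, -0.0005153640244550057, -0.0011381307775277794], [0.0, 0.0, 0.0, 1.0]]}
```

View pics/top0.png

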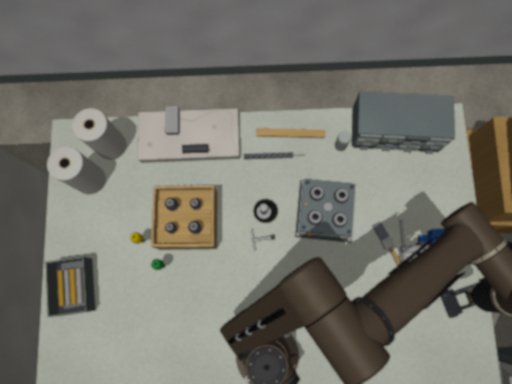

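View pics/side0.png

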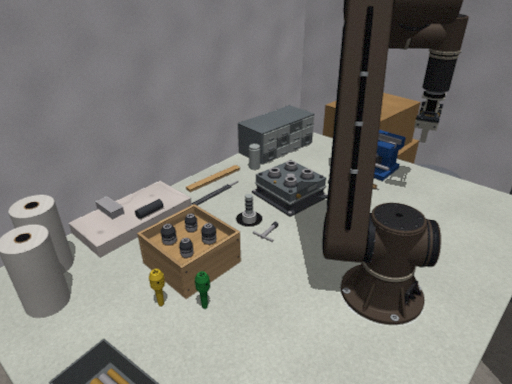

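View pics/wrist0.png

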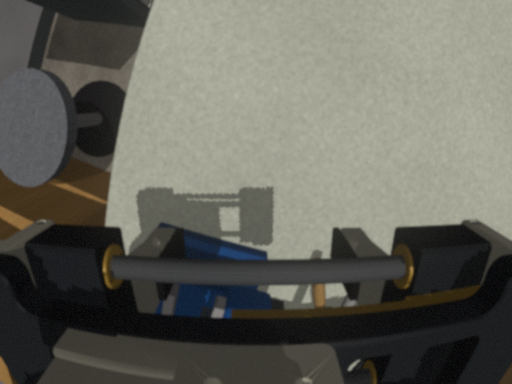

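```bash
cat > h.py <<'E'
from station import arm
import numpy as np, cv2
from scipy.spatial.transform import Rotation as R
def grab(n):
    s=arm.get_state(); f=arm.grab_frame(n); f['s']=s; f['n']=n
    if n=='wrist':
        T=np.eye(4);T[:3,:3]=R.from_euler('xyz',s['ee_rot']).as_matrix();T[:3,3]=s['eef_pos']
        f['M']=T@f['mount']
    else: f['M']=f['cam_to_world']
    return f
def cloud(f):
    h,w=f['z_map'].shape
    v,u=np.mgrid[:h,:w].astype(float)
    x=(u-f['cx']);y=(v-f['cy'])
    if f['n']=='wrist':
        r=np.hypot(x,y)+1e-9;th=r/f['fx'];k=np.tan(th)/r
        x=x*k;y=y*k
    else: x=x/f['fx'];y=y/f['fy']
    z=f['z_map']
    P=np.stack([x*z,y*z,z],-1)
    W=P@f['M'][:3,:3].T+f['M'][:3,3]
    W[z==0]=np.nan
    return W
def project(f,p):
    c=(np.linalg.inv(f['M'])@np.r_[p,1])[:3]
    if f['n']=='wrist':
        r=np.hypot(c[0],c[1]);th=np.arctan2(r,c[2]);return f['cx']+f['fx']*th*c[0]/r,f['cy']+f['fx']*th*c[1]/r
    return f['cx']+f['fx']*c[0]/c[2],f['cy']+f['fy']*c[1]/c[2]
def crop(f,u0,v0,u1,v1,k,name):
    c=f['pixels'][v0:v1,u0:u1,::-1];cv2.imwrite('pics/'+name,cv2.resize(c,None,fx=k,fy=k,interpolation=cv2.INTER_CUBIC))
def st():
    s=arm.get_state();print('t',round(s['t'],2),'p',(s['eef_pos']*1000).round(1),'rot',np.degrees(s['ee_rot']).round(2),'F',s['force'].round(1),'w',round(s['width']*1000,1),'q',s['q'].round(2))
    return s
E
python3 - <<'E'
from h import *
f=grab('top');W=cloud(f);np.save('top.npy',W)
crop(f,130,170,370,270,3.3,'topc.png')
g=grab('side');S=cloud(g);np.save('side.npy',S)
crop(g,130,150,340,300,3.8,'sidec.png')
for (u,v) in [(172,203),(195,203),(170,227),(195,227),(265,209),(317,193),(341,195),(314,217),(340,219),(328,206),(230,260),(137,238),(157,264)]:
    print(u,v,(W[v,u]*1000).round(0))
E
```

```text
172 203 [556. 321. 149.]
195 203 [553. 238. 146.]
170 227 [468. 328. 149.]
195 227 [465. 239. 142.]
265 209 [528. -15. 103.]
317 193 [ 592. -218.   50.]
341 195 [ 579. -309.   55.]
314 217 [ 498. -200.   54.]
340 219 [ 485. -297.   61.]
328 206 [ 530. -250.  100.]
230 260 [353. 129.  -0.]
137 238 [436. 451. 129.]
157 264 [340. 378. 129.]
```

View pics/topc.png

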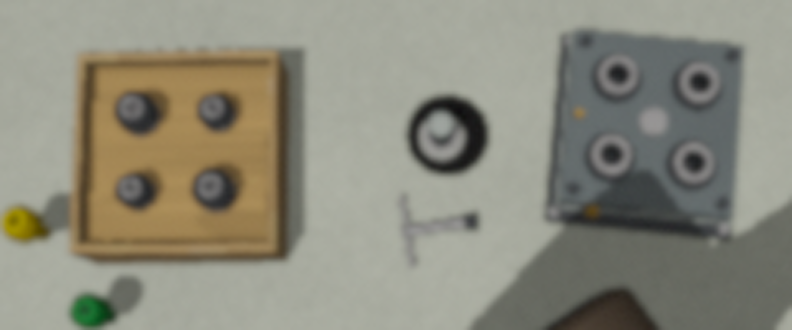

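View pics/sidec.png

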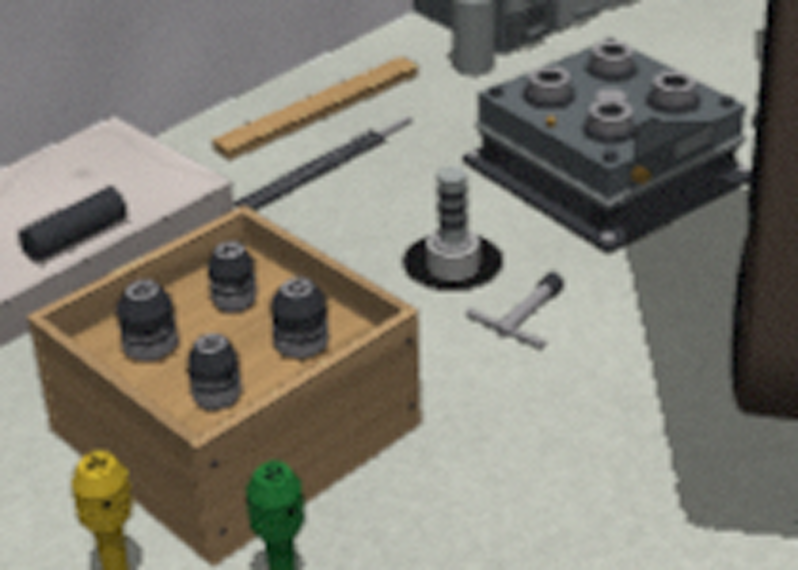

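```bash
cat > fit.py <<'E'
from h import *
from scipy.optimize import least_squares
def sq(C,half,x0):
    pass
def run(W,names=''):
    P=W.reshape(-1,3);P=P[~np.isnan(P[:,0])]
    # rack wall rim
    m=(abs(P[:,0]-.51)<.16)&(abs(P[:,1]-.283)<.16)&(abs(P[:,2]-.124)<.004)
    r=cv2.minAreaRect((P[m][:,:2]*1000).astype(np.float32));print('rack rim',m.sum(),r)
    for c in [(556,321),(553,238),(468,328),(465,239)]:
        m=(np.hypot(P[:,0]-c[0]/1e3,P[:,1]-c[1]/1e3)<.032)&(P[:,2]>.128)
        q=P[m]*1000;print('chuck',c,m.sum(),q.mean(0).round(1),'bbox mid',((q.max(0)+q.min(0))/2).round(1),'zmax',q[:,2].max().round(1))
    m=(abs(P[:,0]-.54)<.1)&(abs(P[:,1]+.25)<.1)&(P[:,2]>.109)&(P[:,2]<.121)
    q=P[m][:,:2]*1000
    from scipy.cluster.vq import kmeans2
    c=np.array([[590,-205],[580,-297],[497,-203],[490,-295.]])
    cc,l=kmeans2(q,c,minit='matrix')
    for k in range(4):
        a=q[l==k]
        o=least_squares(lambda p:np.hypot(a[:,0]-p[0],a[:,1]-p[1])-18,cc[k],loss='soft_l1').x
        print('spindle',len(a),cc[k].round(1),o.round(1),'bb',((a.max(0)+a.min(0))/2).round(1))
    m=(np.hypot(P[:,0]-.525,P[:,1]+.015)<.08)
    for lo,hi in((.1,.12),(.035,.095),(.024,.033),(.001,.004)):
        k=m&(P[:,2]>lo)&(P[:,2]<hi);q=P[k]*1000
        if len(q):print('tamper',lo,len(q),q.mean(0).round(1),'bb',((q.max(0)+q.min(0))/2).round(1))
if __name__=='__main__':
    run(np.load('top.npy'));run(np.load('side.npy'))
E
python3 fit.py
```

```text
rack rim 513 ((488.4007568359375, 307.3134765625), (266.6128234863281, 281.5205078125), 87.45369720458984)
chuck (556, 321) 122 [558.2 326.5 143.8] bbox mid [559.  327.9 143.5] zmax 158.9
chuck (553, 238) 84 [556.  239.8 139. ] bbox mid [556.3 240.7 140.1] zmax 151.9
chuck (468, 328) 89 [470.9 329.  139.3] bbox mid [472.9 331.2 139.7] zmax 151.1
chuck (465, 239) 127 [468.5 241.8 143. ] bbox mid [470.5 244.  143.4] zmax 157.2
spindle 69 [ 582.6 -212.1] [ 582.7 -211.7] bb [ 583.4 -212.3]
spindle 62 [ 570.2 -303.6] [ 569.2 -301.8] bb [ 569.4 -302.4]
spindle 62 [ 492.3 -199.1] [ 492.7 -198.6] bb [ 492.  -199.2]
spindle 66 [ 478.6 -289.4] [ 479.2 -289. ] bb [ 478.6 -289.6]
tamper 0.1 44 [534.4  -9.5 110.6] bb [534.6  -9.5 110. ]
tamper 0.035 49 [525.8 -11.2  53.7] bb [528.6 -12.4  65. ]
tamper 0.024 38 [527.9 -10.8  28.9] bb [533.7 -10.4  28.6]
tamper 0.001 259 [524.5 -13.3   2.5] bb [526.  -15.2   2.5]
rack rim 735 ((488.8858642578125, 289.2742004394531), (229.1390380859375, 282.4309997558594), 88.65287017822266)
chuck (556, 321) 134 [552.5 335.1 140.6] bbox mid [557.4 331.6 138.9] zmax 149.3
chuck (553, 238) 82 [552.3 247.2 136.6] bbox mid [554.4 243.3 136.6] zmax 145.1
chuck (468, 328) 99 [466.8 337.  136.9] bbox mid [469.  336.  136.4] zmax 144.5
chuck (465, 239) 139 [462.9 251.  140.4] bbox mid [466.8 246.5 139.8] zmax 151.3
spindle 37 [ 581.2 -207.8] [ 581.9 -209.2] bb [ 582.8 -210.4]
spindle 42 [ 567.4 -300.2] [ 567.  -298.6] bb [ 568.1 -299.4]
spindle 48 [ 490.9 -196.8] [ 490.7 -194.1] bb [ 491.7 -195.2]
spindle 45 [ 477.6 -285.8] [ 478.6 -286.4] bb [ 477.1 -287. ]
tamper 0.1 34 [533.   -6.2 107.3] bb [532.5  -6.8 106.4]
tamper 0.035 106 [ 5.285e+02 -4.000e-01  6.360e+01] bb [532.5  -7.   64.9]
tamper 0.024 52 [526.8   1.4  29.1] bb [534.   -9.7  28.5]
tamper 0.001 132 [523.6 -11.8   1.9] bb [526.  -15.5   2.5]
```

```bash
cat >> h.py <<'E'
def plan(x=None,y=None,z=None,yaw=None,step=40,n=None):
    """rows from the current pose to target TCP (mm, deg), level tool"""
    s=st();p=s['eef_pos']*1000;t=np.array([p[i] if v is None else v for i,v in enumerate((x,y,z))],float)
    Rm=R.from_euler('xyz',s['ee_rot'])
    y0=np.degrees(s['ee_rot'][2]);yw=y0 if yaw is None else yaw
    Rt=R.from_euler('xyz',[-np.pi/2,0,np.radians(yw)])
    d=t-p;rv=(Rm.inv()*Rt).as_rotvec(degrees=True)
    N=n or int(max(np.ceil(np.linalg.norm(d)/step),np.ceil(abs(rv).max()/7),1))
    print('N',N,'world d',d.round(1),'rotvec total',rv.round(2))
    for k in range(N):
        Rk=Rm*R.from_rotvec(rv*k/N,degrees=True)
        print(k,'dp',(Rk.inv().apply(d/N)).round(1).tolist(),'rot',(rv/N).round(2).tolist())
E
python3 -c "
from h import *
plan(588,-201,300,41)"
```

```text
t 0.25 p [ 189.6 -647.6  226.1] rot [-89.96   0.    16.32] F [-0.5 -0.   0.7] w 87.8 q [-1.    0.36  0.01 -0.   -1.22 -0.29]
N 16 world d [398.4 446.6  73.9] rotvec total [ -0.04 -24.68   0.  ]
0 dp [31.7, -4.6, 19.8] rot [-0.0, -1.54, 0.0]
1 dp [32.3, -4.6, 18.9] rot [-0.0, -1.54, 0.0]
2 dp [32.8, -4.6, 18.1] rot [-0.0, -1.54, 0.0]
3 dp [33.2, -4.6, 17.2] rot [-0.0, -1.54, 0.0]
4 dp [33.7, -4.6, 16.3] rot [-0.0, -1.54, 0.0]
5 dp [34.1, -4.6, 15.4] rot [-0.0, -1.54, 0.0]
6 dp [34.5, -4.6, 14.4] rot [-0.0, -1.54, 0.0]
7 dp [34.9, -4.6, 13.5] rot [-0.0, -1.54, 0.0]
8 dp [35.2, -4.6, 12.6] rot [-0.0, -1.54, 0.0]
9 dp [35.6, -4.6, 11.6] rot [-0.0, -1.54, 0.0]
10 dp [35.9, -4.6, 10.6] rot [-0.0, -1.54, 0.0]
11 dp [36.1, -4.6, 9.7] rot [-0.0, -1.54, 0.0]
12 dp [36.4, -4.6, 8.7] rot [-0.0, -1.54, 0.0]
13 dp [36.6, -4.6, 7.7] rot [-0.0, -1.54, 0.0]
14 dp [36.8, -4.6, 6.7] rot [-0.0, -1.54, 0.0]
15 dp [37.0, -4.6, 5.7] rot [-0.0, -1.54, 0.0]
```

Emit:
{"method": "move_arm", "body": {"deltas": [{"dp": [32,-8,20],"rotation": [0,-4,0]},{"dp": [33,-8,18],"rotation": [0,-4,0]},{"dp": [34,-8,15],"rotation": [0,-4,0]},{"dp": [35,-8,13],"rotation": [0,-4,0]},{"dp": [36,-8,10],"rotation": [0,-4,0]}]}}

```text
t: 0.67
eef_pos: [0.3116, -0.5062, 0.262]
ee_rot: [-1.562, 0.001, 0.635]
force: [0.7, -1.2, -0.3]
width: 0.0878
```

```bash
python3 -c "
from h import *
plan(588,-201,300,41)"
```

```text
t 0.67 p [ 311.6 -506.2  262. ] rot [-8.947e+01  4.000e-02  3.640e+01] F [ 0.7 -1.2 -0.3] w 87.8 q [-0.69  0.21 -0.11 -0.   -1.26 -0.24]
N 11 world d [276.4 305.2  38. ] rotvec total [-0.53 -4.6  -0.02]
0 dp [36.7, -3.4, 7.5] rot [-0.05, -0.42, -0.0]
1 dp [36.7, -3.4, 7.2] rot [-0.05, -0.42, -0.0]
2 dp [36.8, -3.4, 6.9] rot [-0.05, -0.42, -0.0]
3 dp [36.8, -3.4, 6.6] rot [-0.05, -0.42, -0.0]
4 dp [36.9, -3.4, 6.4] rot [-0.05, -0.42, -0.0]
5 dp [36.9, -3.4, 6.1] rot [-0.05, -0.42, -0.0]
6 dp [37.0, -3.4, 5.8] rot [-0.05, -0.42, -0.0]
7 dp [37.0, -3.4, 5.5] rot [-0.05, -0.42, -0.0]
8 dp [37.1, -3.4, 5.3] rot [-0.05, -0.42, -0.0]
9 dp [37.1, -3.4, 5.0] rot [-0.05, -0.42, -0.0]
10 dp [37.1, -3.5, 4.7] rot [-0.05, -0.42, -0.0]
```

Emit:
{"method": "move_arm", "body": {"deltas": [{"dp": [38,-4,7],"rotation": [0,-1,0]},{"dp": [38,-4,7],"rotation": [0,-1,0]},{"dp": [38,-4,6],"rotation": [0,-1,0]},{"dp": [38,-4,6],"rotation": [0,-1,0]},{"dp": [38,-4,6],"rotation": [0,-1,0]}]}}

```text
t: 1.08
eef_pos: [0.4448, -0.355, 0.285]
ee_rot: [-1.564, -0.001, 0.73]
force: [0.4, -0.7, -0.4]
width: 0.0879
```

Emit:
{"method": "move_arm", "body": {"deltas": [{"dp": [38,-4,6]},{"dp": [38,-4,6]},{"dp": [38,-4,5]},{"dp": [38,-4,5]},{"dp": [38,-4,4]}]}}

```text
$.deltas[0]: bad value
```

Emit:
{"method": "move_arm", "body": {"deltas": [{"dp": [20,0,4]},{"dp": [0,0,0]}]}}

```text
$.deltas[0]: bad value
```

```bash
python3 -c "
from h import *
st()
f=grab('wrist');cv2.imwrite('pics/w1.png',f['pixels'][:,:,::-1]);np.save('w1.npy',cloud(f))
for p in [(583,-211),(569,-301),(492,-198),(479,-289)]: print(project(f,np.array([p[0],p[1],115])/1e3))
print((f['z_map']==0).mean())
import pickle;pickle.dump(f,open('w1.pkl','wb'))
"
```

```text
t 1.08 p [ 444.8 -355.   285. ] rot [-8.963e+01 -6.000e-02  4.184e+01] F [ 0.4 -0.7 -0.4] w 87.9 q [-0.33  0.16 -0.13 -0.   -1.29 -0.51]
(np.float64(268.4167271185934), np.float64(318.0578016830742))
(np.float64(224.5144789732308), np.float64(276.22103602621905))
(np.float64(322.30202849426), np.float64(282.1556723189996))
(np.float64(279.5280766620129), np.float64(234.6366406718287))
0.0087738037109375
```

View pics/w1.png

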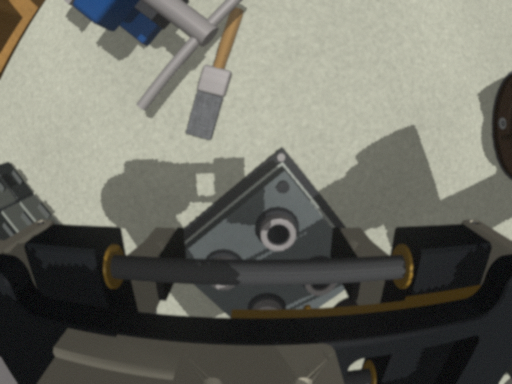

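Emit:
{"method": "move_arm", "body": {"deltas": [{"dp": [38,-4,6],"rotation": [0,0,0]},{"dp": [38,-4,6],"rotation": [0,0,0]},{"dp": [38,-4,5],"rotation": [0,0,0]},{"dp": [38,-4,5],"rotation": [0,0,0]},{"dp": [38,-4,4],"rotation": [0,0,0]}]}}

```text
t: 1.55
eef_pos: [0.5715, -0.2023, 0.3075]
ee_rot: [-1.566, -0.003, 0.734]
force: [0.9, -0.0, 0.1]
width: 0.0878
```

Emit:
{"method": "move_arm", "body": {"deltas": [{"dp": [30,0,4],"rotation": [0,0,0]},{"dp": [0,0,0],"rotation": [0,0,0]}]}}

```text
t: 1.72
eef_pos: [0.5958, -0.1732, 0.3078]
ee_rot: [-1.567, -0.005, 0.738]
force: [-0.0, -0.6, -0.6]
width: 0.0874
```

```bash
cat > wl.py <<'E'
from h import *
import sys,pickle
st()
f=grab('wrist');cv2.imwrite(f'pics/{sys.argv[1]}.png',f['pixels'][:,:,::-1])
f['W']=cloud(f);pickle.dump(f,open(sys.argv[1]+'.pkl','wb'))
E
python3 wl.py w2
```

```text
t 1.72 p [ 595.8 -173.2  307.8] rot [-89.79  -0.27  42.28] F [-0.  -0.6 -0.6] w 87.4 q [ 0.03  0.23  0.02 -0.01 -1.36 -0.86]
```

View pics/w2.png

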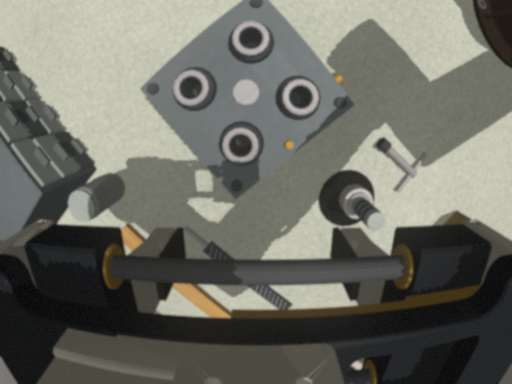

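```bash
cat > spin.py <<'E'
from h import *
import pickle,sys
from scipy.optimize import least_squares
def fit(fn):
    f=pickle.load(open(fn+'.pkl','rb'));P=f['W'].reshape(-1,3)*1000;P=P[~np.isnan(P[:,0])]
    for c in [(583,-211),(569,-301),(492,-198),(479,-289)]:
        d=np.hypot(P[:,0]-c[0],P[:,1]-c[1])
        q=P[(d<32)&(P[:,2]>109)&(P[:,2]<122)]
        if len(q)<50: continue
        h=np.round(q[:,2])
        zc=np.median(q[:,2]);q=q[abs(q[:,2]-zc)<3]
        hull=cv2.convexHull(q[:,:2].astype(np.float32))
        (cx,cy),r=cv2.minEnclosingCircle(hull)
        o=least_squares(lambda p:np.hypot(q[:,0]-p[0],q[:,1]-p[1])-18,c,loss='soft_l1').x
        print(c,len(q),'z',zc.round(1),'mean',q[:,:2].mean(0).round(1),'ring',o.round(1),'encl',round(cx,1),round(cy,1),round(r,1))
fit(sys.argv[1])
E
python3 spin.py w2
python3 - <<'E'
import pickle,numpy as np,sys
sys.path.insert(0,'.')
from h import *
f=pickle.load(open('w2.pkl','rb'));P=f['W'].reshape(-1,3)*1000;P=P[~np.isnan(P[:,0])]
for n,lo,hi in(('bench',-10,1.2),):
  m=(abs(P[:,0]-480)<60)&(abs(P[:,1]+60)<60)&(P[:,2]<15)
  print(np.median(P[m],0))
m=(np.hypot(P[:,0]-530,P[:,1]+250)<30)&(P[:,2]>80);print(P[m].mean(0),np.percentile(P[m][:,2],[5,50,95]))
m=np.hypot(P[:,0]-530,P[:,1]+10)<70
for lo,hi in((.1,.12),(.035,.095),(.024,.033),(.0012,.004)):
    q=P[m&(P[:,2]>lo*1e3)&(P[:,2]<hi*1e3)]
    if len(q):print(lo,len(q),q.mean(0).round(1),((q.max(0)+q.min(0))/2).round(1))
crop(f,310,160,400,240,6,'tamp.png')
E
```

```text
(583, -211) 625 z 114.1 mean [ 584.3 -212.1] ring [ 584.8 -212.2] encl 585.2 -212.2 22.1
(569, -301) 647 z 114.1 mean [ 571.9 -302. ] ring [ 571.7 -302.1] encl 571.8 -302.4 21.9
(492, -198) 659 z 114.1 mean [ 494.4 -198.8] ring [ 494.3 -199. ] encl 494.0 -198.9 22.3
(479, -289) 638 z 114.1 mean [ 481.6 -289.4] ring [ 481.3 -289.3] encl 480.9 -289.5 22.1
[ 4.79707771e+02 -6.75154258e+01 -3.85908409e-01]
[ 530.17653843 -249.9230757    90.34126624] [88.26431695 89.92873731 93.2581791 ]
0.1 320 [536.8 -12.2 108.3] [537.3 -10.2 105.8]
0.035 429 [537.3 -19.7  59. ] [536.9 -14.6  65. ]
0.024 256 [537.  -20.1  30.6] [536.9 -13.5  28.5]
0.0012 926 [545.9 -28.6   1.9] [528.9 -15.1   2.6]
```

View pics/tamp.png

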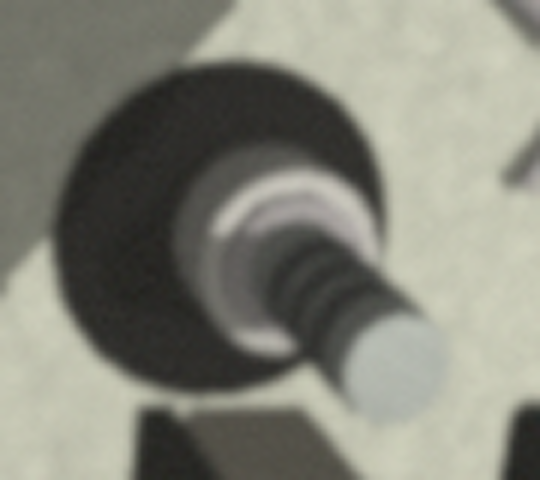

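Emit:
{"method": "move_arm", "body": {"deltas": [{"dp": [25,0,31],"rotation": [0,0,0]},{"dp": [25,0,31],"rotation": [0,0,0]},{"dp": [25,0,31],"rotation": [0,0,0]},{"dp": [25,0,31],"rotation": [0,0,0]},{"dp": [25,0,31],"rotation": [0,0,0]}]}}

```text
t: 2.18
eef_pos: [0.5812, 0.0207, 0.3069]
ee_rot: [-1.566, 0.0, 0.726]
force: [0.9, 0.9, -0.3]
width: 0.0879
```

Emit:
{"method": "move_arm", "body": {"deltas": [{"dp": [25,0,31],"rotation": [0,0,0]},{"dp": [25,0,31],"rotation": [0,0,0]},{"dp": [25,0,31],"rotation": [0,0,0]},{"dp": [25,0,31],"rotation": [0,0,0]},{"dp": [25,0,31],"rotation": [0,0,0]}]}}

```text
t: 2.6
eef_pos: [0.5685, 0.2234, 0.3092]
ee_rot: [-1.567, -0.001, 0.722]
force: [0.7, -0.6, -0.8]
width: 0.0876
```

Emit:
{"method": "move_arm", "body": {"deltas": [{"dp": [25,0,31],"rotation": [0,0,0]},{"dp": [25,0,31],"rotation": [0,0,0]},{"dp": [25,0,31],"rotation": [0,0,0]},{"dp": [0,0,0],"rotation": [0,0,0]},{"dp": [0,0,0],"rotation": [0,0,0]}]}}

```text
t: 3.02
eef_pos: [0.5613, 0.351, 0.3087]
ee_rot: [-1.566, -0.001, 0.724]
force: [0.4, -1.0, -0.2]
width: 0.0875
```

```bash
python3 wl.py w3
```

```text
t 3.02 p [561.3 351.  308.7] rot [-8.975e+01 -3.000e-02  4.148e+01] F [ 0.4 -1.  -0.2] w 87.5 q [ 0.85  0.3   0.11 -0.   -1.38 -1.7 ]
```

View pics/w3.png

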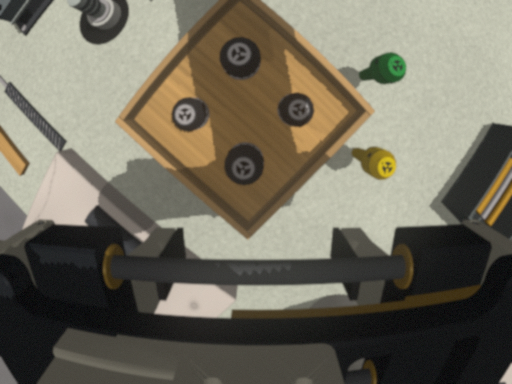

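```bash
cat > chk.py <<'E'
from h import *
import pickle,sys
f=pickle.load(open(sys.argv[1]+'.pkl','rb'));P=f['W'].reshape(-1,3)*1000;P=P[~np.isnan(P[:,0])]
C=[]
for c,hz,r in [((557,327),148,23),((556,241),142,20),((470,331),142,20),((468,243),148,23)]:
    m=(np.hypot(P[:,0]-c[0],P[:,1]-c[1])<34)
    q=P[m&(P[:,2]>hz-5)&(P[:,2]<hz+8)]
    (x,y),rr=cv2.minEnclosingCircle(q[:,:2].astype(np.float32))
    b=P[m&(P[:,2]>100)]
    (X,Y),RR=cv2.minEnclosingCircle(b[:,:2].astype(np.float32))
    print(c,len(q),'z',np.median(q[:,2]).round(1),q[:,2].max().round(1),'top',round(x,1),round(y,1),round(rr,1),'mean',q.mean(0)[:2].round(1),'all',round(X,1),round(Y,1),round(RR,1))
m=(abs(P[:,0]-512)<150)&(abs(P[:,1]-285)<150)&(abs(P[:,2]-124)<3.5)
m&=~np.any([np.hypot(P[:,0]-c[0],P[:,1]-c[1])<35 for c in((557,327),(556,241),(470,331),(468,243))],0)
m&=(np.maximum(abs(P[:,0]-512),abs(P[:,1]-285))<125)
print(m.sum(),cv2.minAreaRect(P[m][:,:2].astype(np.float32)))
E
python3 chk.py w3
```

```text
(557, 327) 691 z 147.3 149.9 top 561.6 329.0 17.1 mean [561.2 328.9] all 557.0 327.0 34.0
(556, 241) 536 z 141.6 144.0 top 559.0 242.0 15.7 mean [558.6 242.3] all 558.7 241.6 20.6
(470, 331) 568 z 141.5 144.7 top 474.4 332.1 15.7 mean [474.6 331.6] all 474.9 331.8 20.6
(468, 243) 724 z 147.5 151.0 top 471.5 244.4 17.6 mean [472.  244.8] all 471.9 244.7 23.5
4920 ((516.60107421875, 286.91339111328125), (227.09620666503906, 226.424560546875), 88.4737777709961)
```

```bash
python3 -c "
from h import *
plan(561.6,329.2,200,43)"
```

```text
t 3.07 p [561.4 350.7 308.4] rot [-8.974e+01 -2.000e-02  4.146e+01] F [ 0.5 -0.3 -0.3] w 87.8 q [ 0.85  0.3   0.11 -0.   -1.38 -1.7 ]
N 3 world d [   0.2  -21.5 -108.4] rotvec total [-0.26 -1.54  0.02]
0 dp [-4.7, 36.1, -5.6] rot [-0.09, -0.51, 0.01]
1 dp [-4.7, 36.1, -5.5] rot [-0.09, -0.51, 0.01]
2 dp [-4.8, 36.1, -5.4] rot [-0.09, -0.51, 0.01]
```

Emit:
{"method": "move_arm", "body": {"deltas": [{"dp": [-5,36,-6],"rotation": [-0.3,-1,0]},{"dp": [-5,36,-5],"rotation": [0,-0.5,0]},{"dp": [-5,36,-5],"rotation": [0,0,0]},{"dp": [0,0,0],"rotation": [0,0,0]}], "jaw": 45, "squeeze": 30}}

```text
t: 3.4
eef_pos: [0.563, 0.3241, 0.2003]
ee_rot: [-1.572, -0.007, 0.748]
force: [-1.6, -1.5, -2.1]
width: 0.073
```

```bash
python3 -c "
from h import *
plan(561.6,329.2,96,43)"
```

```text
t 3.4 p [563.  324.1 200.3] rot [-90.06  -0.39  42.84] F [-1.6 -1.5 -2.1] w 73.0 q [ 0.82  0.33 -0.09  0.   -1.14 -1.65]
N 3 world d [  -1.4    5.1 -104.3] rotvec total [ 0.06 -0.16  0.39]
0 dp [0.6, 34.8, 1.6] rot [0.02, -0.05, 0.13]
1 dp [0.7, 34.8, 1.6] rot [0.02, -0.05, 0.13]
2 dp [0.7, 34.8, 1.6] rot [0.02, -0.05, 0.13]
```

Emit:
{"method": "move_arm", "body": {"deltas": [{"dp": [2,20,3],"rotation": [0,0,0.4]},{"dp": [0,20,1],"rotation": [0,0,0]},{"dp": [0,0,0],"rotation": [0,0,0]},{"dp": [0,0,0],"rotation": [0,0,0]}]}}

```text
t: 3.73
eef_pos: [0.5652, 0.3238, 0.1655]
ee_rot: [-1.574, -0.002, 0.742]
force: [-0.4, -0.7, -0.1]
width: 0.0722
```

```bash
python3 -c "
from h import *
plan(561.6,329.2,96,43)"; python3 wl.py w4
```

```text
t 3.73 p [565.2 323.8 165.5] rot [-90.21  -0.13  42.54] F [-0.4 -0.7 -0.1] w 72.2 q [ 0.82  0.36 -0.13  0.   -1.08 -1.65]
N 2 world d [ -3.6   5.4 -69.5] rotvec total [ 0.21 -0.46  0.13]
0 dp [0.4, 34.8, 3.3] rot [0.1, -0.23, 0.07]
1 dp [0.5, 34.8, 3.3] rot [0.1, -0.23, 0.07]
t 3.73 p [565.2 323.8 165.5] rot [-90.21  -0.13  42.54] F [-0.4 -0.7 -0.1] w 72.2 q [ 0.82  0.36 -0.13  0.   -1.08 -1.65]
```

View pics/w4.png

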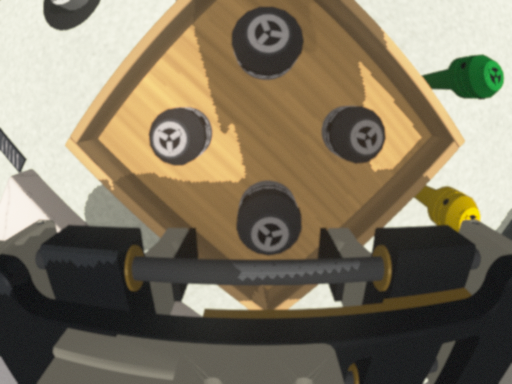

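Emit:
{"method": "move_arm", "body": {"deltas": [{"dp": [1,10,6],"rotation": [0,-0.4,0]},{"dp": [0,10,1],"rotation": [0,0,0]},{"dp": [0,0,0],"rotation": [0,0,0]}]}}

```text
t: 4.03
eef_pos: [0.5634, 0.3312, 0.1498]
ee_rot: [-1.574, -0.01, 0.749]
force: [-0.9, -0.0, -0.2]
width: 0.0723
```

```bash
python3 -c "
from h import *
plan(561.6,329.2,96,43)"
```

```text
t 4.03 p [563.4 331.2 149.8] rot [-90.21  -0.6   42.92] F [-0.9 -0.  -0.2] w 72.3 q [ 0.83  0.37 -0.15  0.01 -1.04 -1.66]
N 2 world d [ -1.8  -2.  -53.8] rotvec total [ 0.21 -0.08  0.6 ]
0 dp [-1.6, 26.9, -0.0] rot [0.1, -0.04, 0.3]
1 dp [-1.5, 26.9, -0.1] rot [0.1, -0.04, 0.3]
```

Emit:
{"method": "move_arm", "body": {"deltas": [{"dp": [-2,20,0],"rotation": [0,0,0.5]},{"dp": [-1,20,0],"rotation": [0,0,0]},{"dp": [0,14,0],"rotation": [0,0,0]},{"dp": [0,0,0],"rotation": [0,0,0]}]}}

```text
t: 4.37
eef_pos: [0.5627, 0.3313, 0.0973]
ee_rot: [-1.575, -0.007, 0.751]
force: [-0.4, -0.5, -0.3]
width: 0.0723
```

```bash
python3 -c "
from h import *
plan(561.6,329.2,96,43)"
```

```text
t 4.37 p [562.7 331.3  97.3] rot [-90.23  -0.43  43.04] F [-0.4 -0.5 -0.3] w 72.3 q [ 0.83  0.42 -0.21  0.01 -0.93 -1.66]
N 1 world d [-1.1 -2.1 -1.3] rotvec total [0.23 0.04 0.43]
0 dp [-2.3, 1.2, -0.8] rot [0.23, 0.04, 0.43]
```

Emit:
{"method": "move_arm", "body": {"deltas": [{"dp": [-2.5,1,-1],"rotation": [0.2,0,0.4]},{"dp": [0,0,0],"rotation": [0,0,0]},{"dp": [0,0,0],"rotation": [0,0,0]}]}}

```text
t: 4.62
eef_pos: [0.5619, 0.3294, 0.0978]
ee_rot: [-1.572, -0.0, 0.752]
force: [0.5, 0.6, 0.2]
width: 0.0721
```

Emit:
{"method": "move_arm", "body": {"deltas": [{"dp": [0,0,0],"rotation": [0,0,0]},{"dp": [0,0,0],"rotation": [0,0,0]},{"dp": [0,0,0],"rotation": [0,0,0]},{"dp": [0,0,0],"rotation": [0,0,0]}], "jaw": 255}}

```text
t: 4.95
eef_pos: [0.5633, 0.3305, 0.1012]
ee_rot: [-1.572, -0.005, 0.753]
force: [0.8, 0.1, -0.7]
width: 0.0513
```

```bash
python3 -c "
from h import *
st()"; python3 wl.py w5
```

```text
t 4.95 p [563.3 330.5 101.2] rot [-90.06  -0.3   43.12] F [ 0.8  0.1 -0.7] w 51.3 q [ 0.83  0.42 -0.2   0.   -0.95 -1.65]
t 4.95 p [563.3 330.5 101.2] rot [-90.06  -0.3   43.12] F [ 0.8  0.1 -0.7] w 51.3 q [ 0.83  0.42 -0.2   0.   -0.95 -1.65]
```

View pics/w5.png

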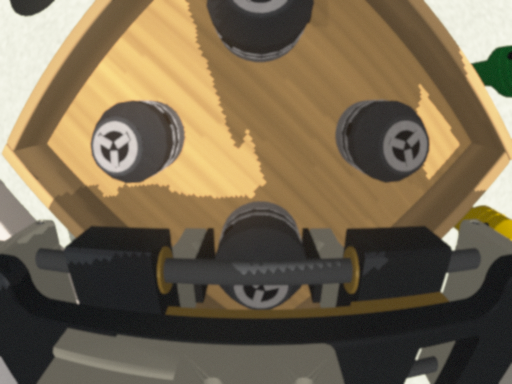

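Emit:
{"method": "move_arm", "body": {"deltas": [{"dp": [-1.5,3,0],"rotation": [0,0,0.3]},{"dp": [0,0,0],"rotation": [0,0,0]}]}}

```text
t: 5.17
eef_pos: [0.5632, 0.3313, 0.1018]
ee_rot: [-1.572, -0.005, 0.754]
force: [-0.3, -0.1, -3.9]
width: 0.0451
```

Emit:
{"method": "move_arm", "body": {"deltas": [{"dp": [0,0,0],"rotation": [0,0,0]}]}}

```text
t: 5.25
eef_pos: [0.5629, 0.3313, 0.1018]
ee_rot: [-1.572, -0.005, 0.754]
force: [0.4, -0.7, -4.6]
width: 0.0452
```

Emit:
{"method": "move_arm", "body": {"deltas": [{"dp": [0,-15,0],"rotation": [0,0,0]},{"dp": [0,-30,0],"rotation": [0,0,0]},{"dp": [0,-30,0],"rotation": [0,0,0]},{"dp": [0,-30,0],"rotation": [0,0,0]},{"dp": [0,-30,0],"rotation": [0,0,0]}], "squeeze": 45}}

```text
t: 5.67
eef_pos: [0.5582, 0.3285, 0.2269]
ee_rot: [-1.568, 0.014, 0.751]
force: [0.3, -0.0, -4.3]
width: 0.0449
```

```bash
python3 wl.py w6;python3 -c "
from h import *
plan(571.8,-302,245,38)"
```

```text
t 5.67 p [558.2 328.5 226.9] rot [-89.86   0.82  43.05] F [ 0.3 -0.  -4.3] w 44.9 q [ 0.83  0.32 -0.04 -0.   -1.22 -1.65]
t 5.72 p [560.8 329.8 234.2] rot [-89.97   0.32  43.1 ] F [3.6 1.8 3.4] w 45.1 q [ 0.83  0.32 -0.03 -0.   -1.23 -1.65]
N 16 world d [  11.  -631.8   10.8] rotvec total [-0.01  5.1  -0.32]
0 dp [-26.5, -0.5, -29.3] rot [-0.0, 0.32, -0.02]
1 dp [-26.3, -0.6, -29.4] rot [-0.0, 0.32, -0.02]
2 dp [-26.2, -0.6, -29.6] rot [-0.0, 0.32, -0.02]
3 dp [-26.0, -0.6, -29.7] rot [-0.0, 0.32, -0.02]
4 dp [-25.8, -0.6, -29.9] rot [-0.0, 0.32, -0.02]
5 dp [-25.7, -0.6, -30.0] rot [-0.0, 0.32, -0.02]
6 dp [-25.5, -0.6, -30.2] rot [-0.0, 0.32, -0.02]
7 dp [-25.3, -0.6, -30.3] rot [-0.0, 0.32, -0.02]
8 dp [-25.2, -0.6, -30.4] rot [-0.0, 0.32, -0.02]
9 dp [-25.0, -0.6, -30.6] rot [-0.0, 0.32, -0.02]
10 dp [-24.8, -0.6, -30.7] rot [-0.0, 0.32, -0.02]
11 dp [-24.6, -0.6, -30.9] rot [-0.0, 0.32, -0.02]
12 dp [-24.5, -0.6, -31.0] rot [-0.0, 0.32, -0.02]
13 dp [-24.3, -0.7, -31.1] rot [-0.0, 0.32, -0.02]
14 dp [-24.1, -0.7, -31.3] rot [-0.0, 0.32, -0.02]
15 dp [-23.9, -0.7, -31.4] rot [-0.0, 0.32, -0.02]
```

View pics/w6.png

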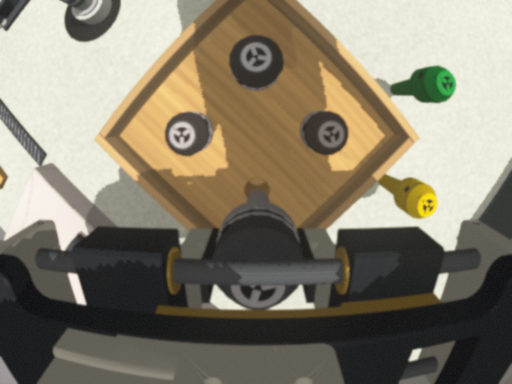

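Emit:
{"method": "move_arm", "body": {"deltas": [{"dp": [-26,-1,-29],"rotation": [0,0,0]},{"dp": [-26,-1,-29],"rotation": [0,0,0]},{"dp": [-26,-1,-29],"rotation": [0,0,0]},{"dp": [-26,0,-29],"rotation": [0,0,0]},{"dp": [-26,0,-29],"rotation": [0,0,0]}]}}

```text
t: 6.13
eef_pos: [0.5641, 0.1366, 0.2351]
ee_rot: [-1.567, 0.004, 0.761]
force: [0.7, -0.5, -4.6]
width: 0.0447
```

Emit:
{"method": "move_arm", "body": {"deltas": [{"dp": [-26,0,-29],"rotation": [0,0,0]},{"dp": [-26,0,-29],"rotation": [0,0,0]},{"dp": [-26,0,-29],"rotation": [0,0,0]},{"dp": [-26,0,-29],"rotation": [0,0,0]},{"dp": [-26,0,-29],"rotation": [0,0,0]}]}}

```text
t: 6.55
eef_pos: [0.5646, -0.0674, 0.23]
ee_rot: [-1.562, 0.01, 0.761]
force: [0.9, 0.6, -4.8]
width: 0.045
```

```bash
python3 -c "
from h import *
plan(573,-300.3,245,43)"
```

```text
t 6.55 p [564.6 -67.4 230. ] rot [-89.47   0.57  43.63] F [ 0.9  0.6 -4.8] w 45.0 q [ 0.22  0.19 -0.21 -0.   -1.18 -1.03]
N 6 world d [   8.4 -232.9   15. ] rotvec total [-0.53  0.62 -0.57]
0 dp [-25.8, -2.5, -29.0] rot [-0.09, 0.1, -0.09]
1 dp [-25.7, -2.5, -29.1] rot [-0.09, 0.1, -0.09]
2 dp [-25.7, -2.5, -29.1] rot [-0.09, 0.1, -0.09]
3 dp [-25.6, -2.5, -29.2] rot [-0.09, 0.1, -0.09]
4 dp [-25.6, -2.5, -29.2] rot [-0.09, 0.1, -0.09]
5 dp [-25.5, -2.5, -29.3] rot [-0.09, 0.1, -0.09]
```

Emit:
{"method": "move_arm", "body": {"deltas": [{"dp": [-26,-4,-29],"rotation": [-0.3,0.3,-0.3]},{"dp": [-26,-3,-29],"rotation": [-0.2,0.3,-0.2]},{"dp": [-26,-3,-29],"rotation": [0,0,0]},{"dp": [-26,-3,-29],"rotation": [0,0,0]},{"dp": [-26,-3,-29],"rotation": [0,0,0]}]}}

```text
t: 6.97
eef_pos: [0.5634, -0.271, 0.2396]
ee_rot: [-1.562, 0.006, 0.749]
force: [1.0, 0.7, -3.7]
width: 0.045
```

Emit:
{"method": "move_arm", "body": {"deltas": [{"dp": [-20,0,-24],"rotation": [0,0,0]},{"dp": [0,0,0],"rotation": [0,0,0]},{"dp": [0,0,0],"rotation": [0,0,0]}]}}

```text
t: 7.22
eef_pos: [0.5619, -0.3114, 0.235]
ee_rot: [-1.557, 0.009, 0.741]
force: [-0.4, -0.2, -4.2]
width: 0.0447
```

```bash
python3 -c "
from h import *
plan(573,-300.3,205,43)"; python3 wl.py w7
```

```text
t 7.22 p [ 561.9 -311.4  235. ] rot [-89.18   0.54  42.45] F [-0.4 -0.2 -4.2] w 44.7 q [-0.2   0.31 -0.04 -0.   -1.24 -0.63]
N 1 world d [ 11.1  11.1 -30. ] rotvec total [-0.82 -0.55 -0.54]
0 dp [16.0, 29.9, 0.2] rot [-0.82, -0.55, -0.54]
t 7.22 p [ 561.9 -311.4  235. ] rot [-89.18   0.54  42.45] F [-0.4 -0.2 -4.2] w 44.7 q [-0.2   0.31 -0.04 -0.   -1.24 -0.63]
```

View pics/w7.png

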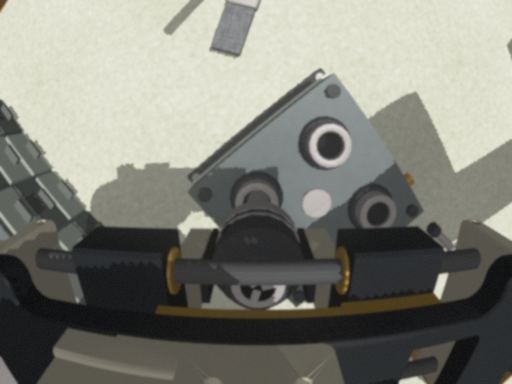

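Emit:
{"method": "move_arm", "body": {"deltas": [{"dp": [16,3,0],"rotation": [-0.8,-0.5,-0.5]},{"dp": [0,5,0],"rotation": [0,0,0]},{"dp": [0,0,0],"rotation": [0,0,0]}]}}

```text
t: 7.52
eef_pos: [0.5732, -0.2974, 0.2238]
ee_rot: [-1.567, 0.002, 0.751]
force: [-0.3, -0.3, -4.9]
width: 0.0448
```

```bash
python3 -c "
from h import *
plan(573,-300.3,200,43)"; python3 wl.py w8
```

```text
t 7.52 p [ 573.2 -297.4  223.8] rot [-89.81   0.09  43.02] F [-0.3 -0.3 -4.9] w 44.8 q [-0.18  0.32 -0.06 -0.   -1.2  -0.64]
N 1 world d [ -0.2  -2.9 -23.8] rotvec total [-0.19  0.02 -0.09]
0 dp [-2.1, 23.8, -2.0] rot [-0.19, 0.02, -0.09]
t 7.52 p [ 573.2 -297.4  223.8] rot [-89.81   0.09  43.02] F [-0.3 -0.3 -4.9] w 44.8 q [-0.18  0.32 -0.06 -0.   -1.2  -0.64]
```

View pics/w8.png

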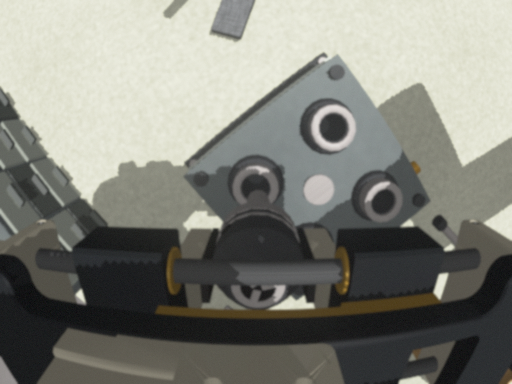

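Emit:
{"method": "move_arm", "body": {"deltas": [{"dp": [-2,18,-2],"rotation": [-0.2,0,0]},{"dp": [0,18,0],"rotation": [0,0,0]},{"dp": [0,16,0],"rotation": [0,0,0]},{"dp": [0,0,0],"rotation": [0,0,0]}]}}

```text
t: 7.9
eef_pos: [0.5739, -0.2977, 0.1737]
ee_rot: [-1.575, 0.002, 0.758]
force: [-1.6, -4.0, -7.4]
width: 0.0454
```

```bash
python3 -c "
from h import *
plan(573,-300.3,143,43)"
```

```text
t 7.9 p [ 573.9 -297.7  173.7] rot [-90.21   0.14  43.41] F [-1.6 -4.  -7.4] w 45.4 q [-0.17  0.35 -0.13  0.   -1.09 -0.64]
N 1 world d [ -0.9  -2.6 -30.7] rotvec total [ 0.21  0.41 -0.14]
0 dp [-2.4, 30.7, -1.2] rot [0.21, 0.41, -0.14]
```

Emit:
{"method": "move_arm", "body": {"deltas": [{"dp": [-2.5,5,-1.5],"rotation": [0.2,0.3,0]},{"dp": [0,5,0],"rotation": [0,0,0]},{"dp": [0,0,0],"rotation": [0,0,0]}]}}

```text
t: 8.15
eef_pos: [0.5742, -0.2994, 0.1647]
ee_rot: [-1.572, 0.001, 0.754]
force: [-2.3, -0.1, -4.4]
width: 0.0449
```

```bash
python3 -c "
from h import *
plan(573,-300.3,143,43)"
```

```text
t 8.15 p [ 574.2 -299.4  164.7] rot [-9.008e+01  8.000e-02  4.322e+01] F [-2.3 -0.1 -4.4] w 44.9 q [-0.18  0.36 -0.14  0.   -1.08 -0.64]
N 1 world d [ -1.2  -0.9 -21.7] rotvec total [ 0.08  0.22 -0.08]
0 dp [-1.5, 21.8, 0.2] rot [0.08, 0.22, -0.08]
```

Emit:
{"method": "move_arm", "body": {"deltas": [{"dp": [-1.5,5,0],"rotation": [0,0,0]},{"dp": [-0.5,5,0],"rotation": [0,0,0]},{"dp": [0,3,0],"rotation": [0,0,0]}]}}

```text
t: 8.4
eef_pos: [0.5738, -0.3007, 0.1532]
ee_rot: [-1.575, -0.001, 0.755]
force: [-1.5, 0.1, -3.2]
width: 0.0448
```

```bash
python3 -c "
from h import *
plan(573,-300.3,143,43)"
```

```text
t 8.4 p [ 573.8 -300.7  153.2] rot [-9.022e+01 -4.000e-02  4.325e+01] F [-1.5  0.1 -3.2] w 44.8 q [-0.18  0.36 -0.15  0.   -1.05 -0.64]
N 1 world d [ -0.8   0.4 -10.2] rotvec total [0.22 0.25 0.04]
0 dp [-0.4, 10.2, 0.9] rot [0.22, 0.25, 0.04]
```

Gently down, watching the force.

Emit:
{"method": "move_arm", "body": {"deltas": [{"dp": [-0.5,3,0.5],"rotation": [0.2,0,0]},{"dp": [0,3,0],"rotation": [0,0,0]}]}}

```text
t: 8.57
eef_pos: [0.5735, -0.3006, 0.147]
ee_rot: [-1.572, -0.001, 0.755]
force: [-1.3, 0.5, -3.9]
width: 0.0452
```

Emit:
{"method": "move_arm", "body": {"deltas": [{"dp": [0,2,0],"rotation": [0,0,0]},{"dp": [0,1,0],"rotation": [0,0,0]}]}}

```text
t: 8.73
eef_pos: [0.5733, -0.3006, 0.1432]
ee_rot: [-1.571, -0.001, 0.755]
force: [-1.2, -0.0, -3.4]
width: 0.0447
```

Emit:
{"method": "move_arm", "body": {"deltas": [{"dp": [0,1.5,0],"rotation": [0,0,0]},{"dp": [0,1,0],"rotation": [0,0,0]}]}}

```text
t: 8.9
eef_pos: [0.5732, -0.3007, 0.1404]
ee_rot: [-1.571, -0.001, 0.755]
force: [-1.2, 0.1, -4.0]
width: 0.0452
```

Emit:
{"method": "move_arm", "body": {"deltas": [{"dp": [0,1,0],"rotation": [0,0,0]}]}}

```text
t: 8.98
eef_pos: [0.5732, -0.3007, 0.1394]
ee_rot: [-1.571, -0.001, 0.755]
force: [-1.5, 0.2, -3.1]
width: 0.0449
```

Emit:
{"method": "move_arm", "body": {"deltas": [{"dp": [0,0,0],"rotation": [0,0,0]},{"dp": [0,0,0],"rotation": [0,0,0]},{"dp": [0,0,0],"rotation": [0,0,0]}], "jaw": 45}}

```text
t: 9.23
eef_pos: [0.5751, -0.3015, 0.1412]
ee_rot: [-1.575, -0.003, 0.756]
force: [0.2, -1.4, 0.8]
width: 0.0597
```

```bash
python3 wl.py w9
```

```text
t 9.23 p [ 575.1 -301.5  141.2] rot [-90.26  -0.15  43.29] F [ 0.2 -1.4  0.8] w 59.7 q [-0.18  0.38 -0.17  0.   -1.02 -0.63]
```

View pics/w9.png

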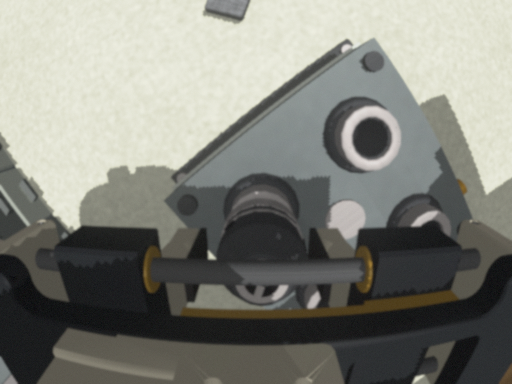

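Emit:
{"method": "move_arm", "body": {"deltas": [{"dp": [-1,-20,0],"rotation": [0,0,0]},{"dp": [0,-32,0],"rotation": [0,0,0]},{"dp": [0,-32,0],"rotation": [0,0,0]},{"dp": [0,-25,0],"rotation": [0,0,0]},{"dp": [23,-10,33],"rotation": [0,0,0]}]}}

```text
t: 9.7
eef_pos: [0.5679, -0.266, 0.2625]
ee_rot: [-1.573, 0.001, 0.752]
force: [2.3, 0.8, 0.7]
width: 0.0723
```

Emit:
{"method": "move_arm", "body": {"deltas": [{"dp": [23,0,33],"rotation": [0,0,0]},{"dp": [23,0,33],"rotation": [0,0,0]},{"dp": [23,0,33],"rotation": [0,0,0]},{"dp": [23,0,33],"rotation": [0,0,0]},{"dp": [23,0,33],"rotation": [0,0,0]}]}}

```text
t: 10.12
eef_pos: [0.5416, -0.0631, 0.2699]
ee_rot: [-1.586, -0.01, 0.745]
force: [0.2, 1.0, -0.1]
width: 0.0723
```

Emit:
{"method": "move_arm", "body": {"deltas": [{"dp": [23,0,33],"rotation": [0,0,0]},{"dp": [23,0,33],"rotation": [0,0,0]},{"dp": [23,0,33],"rotation": [0,0,0]},{"dp": [23,0,33],"rotation": [0,0,0]},{"dp": [23,0,33],"rotation": [0,0,0]}]}}

```text
t: 10.53
eef_pos: [0.5129, 0.1437, 0.2741]
ee_rot: [-1.59, -0.021, 0.746]
force: [1.0, 1.0, -0.5]
width: 0.0721
```

```bash
python3 -c "
from h import *
plan(474.5,332,220,43)
f=grab('side');crop(f,200,130,380,230,4,'s1.png')"
```

```text
t 10.53 p [512.9 143.7 274.1] rot [-91.1   -1.21  42.72] F [ 1.   1.  -0.5] w 72.1 q [ 0.65  0.08 -0.25  0.02 -1.22 -1.49]
N 5 world d [-38.4 188.3 -54.1] rotvec total [ 1.11 -0.29  1.21]
0 dp [19.7, 10.6, 33.1] rot [0.22, -0.06, 0.24]
1 dp [19.7, 10.6, 33.0] rot [0.22, -0.06, 0.24]
2 dp [19.8, 10.7, 33.0] rot [0.22, -0.06, 0.24]
3 dp [19.9, 10.7, 32.9] rot [0.22, -0.06, 0.24]
4 dp [20.0, 10.8, 32.8] rot [0.22, -0.06, 0.24]
```

View pics/s1.png

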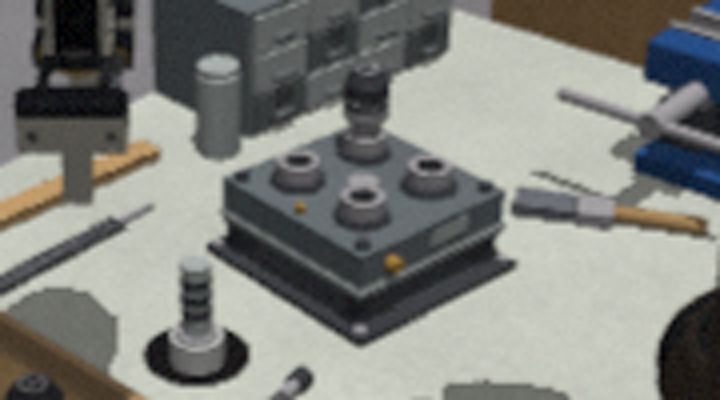

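Chuck A stands upright in the far spindle (side crop 365,110). On to chuck C.

Emit:
{"method": "move_arm", "body": {"deltas": [{"dp": [20,8,33],"rotation": [0.5,0,0.6]},{"dp": [20,8,33],"rotation": [0.5,0,0.6]},{"dp": [20,8,33],"rotation": [0,0,0]},{"dp": [20,8,33],"rotation": [0,0,0]},{"dp": [20,8,33],"rotation": [0,0,0]}]}}

```text
t: 11.0
eef_pos: [0.4748, 0.3417, 0.2408]
ee_rot: [-1.573, -0.015, 0.749]
force: [1.5, -0.0, 0.9]
width: 0.0721
```

Emit:
{"method": "move_arm", "body": {"deltas": [{"dp": [0,10,0],"rotation": [0,0,0]},{"dp": [0,0,0],"rotation": [0,0,0]}]}}

```text
t: 11.17
eef_pos: [0.4733, 0.3489, 0.2293]
ee_rot: [-1.572, -0.016, 0.756]
force: [-1.6, -0.9, -0.4]
width: 0.0722
```

```bash
python3 -c "
from h import *
plan(474.5,332,160,43)"
```

```text
t 11.17 p [473.3 348.9 229.3] rot [-90.09  -0.9   43.29] F [-1.6 -0.9 -0.4] w 72.2 q [ 0.97  0.21 -0.2   0.01 -1.15 -1.79]
N 2 world d [  1.2 -16.9 -69.3] rotvec total [0.09 0.29 0.9 ]
0 dp [-5.9, 34.6, -6.5] rot [0.04, 0.14, 0.45]
1 dp [-5.6, 34.6, -6.6] rot [0.04, 0.14, 0.45]
```

Emit:
{"method": "move_arm", "body": {"deltas": [{"dp": [-11,15,-13],"rotation": [0,0.3,0.9]},{"dp": [0,25,0],"rotation": [0,0,0]},{"dp": [0,20,0],"rotation": [0,0,0]},{"dp": [0,0,0],"rotation": [0,0,0]}]}}

```text
t: 11.5
eef_pos: [0.4765, 0.3327, 0.1715]
ee_rot: [-1.573, -0.007, 0.753]
force: [-0.5, -0.5, -0.9]
width: 0.0722
```

```bash
python3 -c "
from h import *
plan(474.5,332,96,43)"
```

```text
t 11.5 p [476.5 332.7 171.5] rot [-90.1   -0.38  43.12] F [-0.5 -0.5 -0.9] w 72.2 q [ 0.95  0.24 -0.28  0.   -1.04 -1.77]
N 2 world d [ -2.   -0.7 -75.5] rotvec total [0.1  0.12 0.38]
0 dp [-1.2, 37.7, 0.5] rot [0.05, 0.06, 0.19]
1 dp [-1.1, 37.7, 0.5] rot [0.05, 0.06, 0.19]
```

Emit:
{"method": "move_arm", "body": {"deltas": [{"dp": [-2.5,25,1],"rotation": [0,0,0.4]},{"dp": [-0.5,25,0],"rotation": [0,0,0]},{"dp": [0,20,0],"rotation": [0,0,0]},{"dp": [0,4,0],"rotation": [0,0,0]}]}}

```text
t: 11.83
eef_pos: [0.4785, 0.3317, 0.1033]
ee_rot: [-1.573, -0.01, 0.751]
force: [-0.8, 0.1, 0.0]
width: 0.072
```

```bash
python3 -c "
from h import *
plan(474.5,332,94,43)"
```

```text
t 11.83 p [478.5 331.7 103.3] rot [-90.13  -0.58  43.03] F [-0.8  0.1  0. ] w 72.0 q [ 0.94  0.31 -0.37  0.01 -0.88 -1.77]
N 1 world d [-4.   0.3 -9.3] rotvec total [0.13 0.03 0.58]
0 dp [-2.8, 9.2, 3.0] rot [0.13, 0.03, 0.58]
```

Emit:
{"method": "move_arm", "body": {"deltas": [{"dp": [-3,9,3],"rotation": [0,0,0.6]},{"dp": [0,0,0],"rotation": [0,0,0]}]}}

```text
t: 12.0
eef_pos: [0.4752, 0.3316, 0.0957]
ee_rot: [-1.574, -0.0, 0.75]
force: [0.6, -0.1, -0.4]
width: 0.072
```

```bash
python3 -c "
from h import *
plan(474.5,332,94,43)"
```

```text
t 12.0 p [475.2 331.6  95.7] rot [-90.16  -0.    42.98] F [ 0.6 -0.1 -0.4] w 72.0 q [ 0.95  0.32 -0.37  0.   -0.88 -1.77]
N 1 world d [-0.7  0.4 -1.7] rotvec total [ 0.16 -0.02  0.  ]
0 dp [-0.3, 1.7, 0.8] rot [0.16, -0.02, 0.0]
```

Emit:
{"method": "move_arm", "body": {"deltas": [{"dp": [-0.5,1.5,0.5],"rotation": [0,0,0]},{"dp": [-0.3,0.5,0],"rotation": [0,0,0]},{"dp": [-0.3,0.5,0],"rotation": [0,0,0]},{"dp": [-0.3,0.5,0],"rotation": [0,0,0]},{"dp": [-0.3,0.5,0],"rotation": [0,0,0]}], "jaw": 255}}

```text
t: 12.42
eef_pos: [0.476, 0.3332, 0.0976]
ee_rot: [-1.573, -0.008, 0.751]
force: [-0.6, -0.1, 0.3]
width: 0.0442
```

Emit:
{"method": "move_arm", "body": {"deltas": [{"dp": [0,0,0],"rotation": [0,0,0]},{"dp": [0,0,0],"rotation": [0,0,0]},{"dp": [0,0,0],"rotation": [0,0,0]}]}}

```text
t: 12.67
eef_pos: [0.4756, 0.3335, 0.0978]
ee_rot: [-1.572, -0.008, 0.751]
force: [0.5, 0.8, -1.9]
width: 0.0391
```

Emit:
{"method": "move_arm", "body": {"deltas": [{"dp": [0,-15,0],"rotation": [0,0,0.4]},{"dp": [0,-33,0],"rotation": [0,0,0]},{"dp": [0,-33,0],"rotation": [0,0,0]},{"dp": [0,-33,0],"rotation": [0,0,0]},{"dp": [0,-33,0],"rotation": [0,0,0]}], "squeeze": 45}}

```text
t: 13.08
eef_pos: [0.4717, 0.331, 0.2388]
ee_rot: [-1.572, 0.016, 0.749]
force: [0.2, 1.4, -4.4]
width: 0.0392
```

Emit:
{"method": "move_arm", "body": {"deltas": [{"dp": [0,-12,0],"rotation": [0,0,0]},{"dp": [-26,0,-29],"rotation": [0,0,0]},{"dp": [-26,0,-29],"rotation": [0,0,0]},{"dp": [-26,0,-29],"rotation": [0,0,0]},{"dp": [-26,0,-29],"rotation": [0,0,0]}]}}

```text
t: 13.5
eef_pos: [0.4767, 0.1785, 0.2588]
ee_rot: [-1.571, 0.006, 0.758]
force: [1.7, -1.1, -3.5]
width: 0.0387
```

```bash
python3 -c "
from h import *
plan(482.5,-287.8,245,43)"
```

```text
t 13.5 p [476.7 178.5 258.8] rot [-90.04   0.32  43.41] F [ 1.7 -1.1 -3.5] w 38.7 q [ 0.75  0.07 -0.29  0.   -1.22 -1.56]
N 12 world d [   5.8 -466.3  -13.8] rotvec total [ 0.04  0.41 -0.32]
0 dp [-26.3, 1.3, -28.6] rot [0.0, 0.03, -0.03]
1 dp [-26.3, 1.3, -28.6] rot [0.0, 0.03, -0.03]
2 dp [-26.3, 1.3, -28.6] rot [0.0, 0.03, -0.03]
3 dp [-26.3, 1.3, -28.6] rot [0.0, 0.03, -0.03]
4 dp [-26.3, 1.3, -28.6] rot [0.0, 0.03, -0.03]
5 dp [-26.3, 1.2, -28.6] rot [0.0, 0.03, -0.03]
6 dp [-26.2, 1.2, -28.7] rot [0.0, 0.03, -0.03]
7 dp [-26.2, 1.2, -28.7] rot [0.0, 0.03, -0.03]
8 dp [-26.2, 1.2, -28.7] rot [0.0, 0.03, -0.03]
9 dp [-26.2, 1.2, -28.7] rot [0.0, 0.03, -0.03]
10 dp [-26.2, 1.2, -28.7] rot [0.0, 0.03, -0.03]
11 dp [-26.2, 1.2, -28.7] rot [0.0, 0.03, -0.03]
```

Emit:
{"method": "move_arm", "body": {"deltas": [{"dp": [-26.5,0,-29],"rotation": [0,0.4,-0.3]},{"dp": [-26.5,0,-29],"rotation": [0,0,0]},{"dp": [-26.5,0,-29],"rotation": [0,0,0]},{"dp": [-26.5,0,-29],"rotation": [0,0,0]},{"dp": [-26.5,0,-29],"rotation": [0,0,0]}]}}

```text
t: 13.92
eef_pos: [0.4743, -0.0273, 0.2575]
ee_rot: [-1.569, 0.003, 0.753]
force: [0.9, -0.3, -3.9]
width: 0.0391
```

Emit:
{"method": "move_arm", "body": {"deltas": [{"dp": [-26.5,0,-29],"rotation": [0,0,0]},{"dp": [-26.5,0,-29],"rotation": [0,0,0]},{"dp": [-26.5,0,-29],"rotation": [0,0,0]},{"dp": [-26.5,0,-29],"rotation": [0,0,0]},{"dp": [-26.5,0,-29],"rotation": [0,0,0]}]}}

```text
t: 14.33
eef_pos: [0.4716, -0.2332, 0.2564]
ee_rot: [-1.566, 0.003, 0.753]
force: [1.0, 0.0, -4.1]
width: 0.0391
```

```bash
python3 -c "
from h import *
plan(482.5,-287.8,215,43)"
```

```text
t 14.33 p [ 471.6 -233.2  256.4] rot [-89.74   0.19  43.17] F [ 1.   0.  -4.1] w 39.1 q [-0.09  0.1  -0.26 -0.   -1.22 -0.73]
N 2 world d [ 10.9 -54.6 -41.4] rotvec total [-0.26  0.17 -0.2 ]
0 dp [-14.6, 20.7, -23.7] rot [-0.13, 0.09, -0.1]
1 dp [-14.6, 20.7, -23.7] rot [-0.13, 0.09, -0.1]
```

Emit:
{"method": "move_arm", "body": {"deltas": [{"dp": [-14,8,-23],"rotation": [-0.3,0.2,-0.2]},{"dp": [-6,8,-16],"rotation": [0,0,0]},{"dp": [0,5,0],"rotation": [0,0,0]},{"dp": [0,0,0],"rotation": [0,0,0]}]}}

```text
t: 14.67
eef_pos: [0.4801, -0.2852, 0.2318]
ee_rot: [-1.568, 0.003, 0.74]
force: [-0.5, 0.7, -3.8]
width: 0.0393
```

```bash
python3 -c "
from h import *
plan(482.5,-287.8,200,43)"
```

```text
t 14.67 p [ 480.1 -285.2  231.8] rot [-89.81   0.19  42.42] F [-0.5  0.7 -3.8] w 39.3 q [-0.18  0.17 -0.24  0.   -1.17 -0.65]
N 1 world d [  2.4  -2.6 -31.8] rotvec total [-0.19 -0.58 -0.19]
0 dp [0.1, 31.8, -3.6] rot [-0.19, -0.58, -0.19]
```

Emit:
{"method": "move_arm", "body": {"deltas": [{"dp": [-0.5,20,-3.5],"rotation": [-0.2,-0.6,-0.2]},{"dp": [-0.5,20,0],"rotation": [0,0,0]},{"dp": [-0.5,15,0],"rotation": [0,0,0]},{"dp": [0,0,0],"rotation": [0,0,0]}]}}

```text
t: 15.0
eef_pos: [0.4802, -0.2876, 0.1749]
ee_rot: [-1.57, 0.0, 0.751]
force: [-1.0, 0.3, -4.4]
width: 0.0391
```

```bash
python3 -c "
from h import *
plan(482.5,-287.8,150,43)"
```

```text
t 15.0 p [ 480.2 -287.6  174.9] rot [-8.993e+01  1.000e-02  4.302e+01] F [-1.   0.3 -4.4] w 39.1 q [-0.19  0.21 -0.32 -0.   -1.04 -0.63]
N 1 world d [  2.3  -0.2 -24.9] rotvec total [-0.07  0.02 -0.01]
0 dp [1.5, 24.9, -1.7] rot [-0.07, 0.02, -0.01]
```

Emit:
{"method": "move_arm", "body": {"deltas": [{"dp": [1,7,-1.5],"rotation": [0,0,0]},{"dp": [0,8,0],"rotation": [0,0,0]},{"dp": [0,0,0],"rotation": [0,0,0]}]}}

```text
t: 15.25
eef_pos: [0.4826, -0.2866, 0.1603]
ee_rot: [-1.57, 0.0, 0.753]
force: [-0.6, 0.4, -4.0]
width: 0.039
```

```bash
python3 -c "
from h import *
plan(482.5,-287.8,138,43)"
```

```text
t 15.25 p [ 482.6 -286.6  160.3] rot [-89.96   0.    43.15] F [-0.6  0.4 -4. ] w 39.0 q [-0.19  0.23 -0.33 -0.   -1.01 -0.63]
N 1 world d [ -0.1  -1.2 -22.3] rotvec total [-0.04  0.15 -0.  ]
0 dp [-0.9, 22.3, -0.8] rot [-0.04, 0.15, -0.0]
```

Emit:
{"method": "move_arm", "body": {"deltas": [{"dp": [-1,6,-0.8],"rotation": [0,0,0]},{"dp": [0,6,0],"rotation": [0,0,0]},{"dp": [0,4,0],"rotation": [0,0,0]}]}}

```text
t: 15.5
eef_pos: [0.4832, -0.2879, 0.1454]
ee_rot: [-1.572, -0.001, 0.755]
force: [-2.5, 0.9, -1.2]
width: 0.0392
```

Emit:
{"method": "move_arm", "body": {"deltas": [{"dp": [0,2,0],"rotation": [0,0,0]},{"dp": [0,1,0],"rotation": [0,0,0]}]}}

```text
t: 15.67
eef_pos: [0.4828, -0.2878, 0.1416]
ee_rot: [-1.572, -0.0, 0.754]
force: [-0.5, -1.3, -3.0]
width: 0.0389
```

Emit:
{"method": "move_arm", "body": {"deltas": [{"dp": [0,2,0],"rotation": [0,0,0]},{"dp": [0,1.5,0],"rotation": [0,0,0]}]}}

```text
t: 15.83
eef_pos: [0.4827, -0.2879, 0.1381]
ee_rot: [-1.572, -0.0, 0.754]
force: [-1.6, 1.6, -2.0]
width: 0.0391
```

Emit:
{"method": "move_arm", "body": {"deltas": [{"dp": [0,1,0],"rotation": [0,0,0]},{"dp": [0,0.7,0],"rotation": [0,0,0]}]}}

```text
t: 16.0
eef_pos: [0.4826, -0.2878, 0.1362]
ee_rot: [-1.571, -0.0, 0.754]
force: [-0.9, 0.8, -2.0]
width: 0.0391
```

Shoulder ≈126.4 mm; release.

Emit:
{"method": "move_arm", "body": {"deltas": [{"dp": [0,0.5,0],"rotation": [0,0,0]},{"dp": [0,0,0],"rotation": [0,0,0]},{"dp": [0,0,0],"rotation": [0,0,0]},{"dp": [0,0,0],"rotation": [0,0,0]},{"dp": [0,0,0],"rotation": [0,0,0]}], "jaw": 45}}

```text
t: 16.42
eef_pos: [0.4858, -0.289, 0.1381]
ee_rot: [-1.578, -0.003, 0.755]
force: [-0.3, 0.3, 0.6]
width: 0.0666
```

```bash
python3 wl.py w10
```

```text
t 16.42 p [ 485.8 -289.   138.1] rot [-90.42  -0.18  43.28] F [-0.3  0.3  0.6] w 66.6 q [-0.19  0.25 -0.36  0.   -0.95 -0.63]
```

View pics/w10.png

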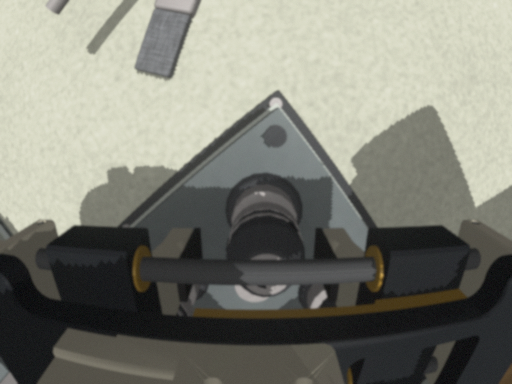

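Emit:
{"method": "move_arm", "body": {"deltas": [{"dp": [-2,-20,0],"rotation": [0.3,0,0]},{"dp": [0,-32,0],"rotation": [0,0,0]},{"dp": [0,-32,0],"rotation": [0,0,0]},{"dp": [0,-20,0],"rotation": [0,0,0]},{"dp": [30,-5,24],"rotation": [0,0,0]}]}}

```text
t: 16.88
eef_pos: [0.4876, -0.2554, 0.2492]
ee_rot: [-1.568, 0.001, 0.751]
force: [2.4, 0.8, -0.5]
width: 0.0719
```

Emit:
{"method": "move_arm", "body": {"deltas": [{"dp": [30,0,24],"rotation": [0,0,0]},{"dp": [30,0,24],"rotation": [0,0,0]},{"dp": [30,0,24],"rotation": [0,0,0]},{"dp": [30,0,24],"rotation": [0,0,0]},{"dp": [30,0,24],"rotation": [0,0,0]}]}}

```text
t: 17.3
eef_pos: [0.5177, -0.0611, 0.2549]
ee_rot: [-1.576, -0.006, 0.743]
force: [1.4, 0.1, -0.2]
width: 0.0725
```

```bash
python3 -c "
from h import *
plan(559,242,200,43)"
```

```text
t 17.3 p [517.7 -61.1 254.9] rot [-90.3   -0.37  42.57] F [ 1.4  0.1 -0.2] w 72.5 q [ 0.26  0.08 -0.29  0.   -1.2  -1.09]
N 8 world d [ 41.3 303.1 -54.9] rotvec total [ 0.3  -0.43  0.37]
0 dp [29.4, 6.9, 24.4] rot [0.04, -0.05, 0.05]
1 dp [29.4, 6.9, 24.4] rot [0.04, -0.05, 0.05]
2 dp [29.4, 6.9, 24.4] rot [0.04, -0.05, 0.05]
3 dp [29.5, 6.9, 24.4] rot [0.04, -0.05, 0.05]
4 dp [29.5, 6.9, 24.3] rot [0.04, -0.05, 0.05]
5 dp [29.5, 6.9, 24.3] rot [0.04, -0.05, 0.05]
6 dp [29.6, 6.9, 24.3] rot [0.04, -0.05, 0.05]
7 dp [29.6, 6.9, 24.2] rot [0.04, -0.05, 0.05]
```

Emit:
{"method": "move_arm", "body": {"deltas": [{"dp": [30,3,25],"rotation": [0.3,-0.4,0.4]},{"dp": [30,3,25],"rotation": [0,0,0]},{"dp": [30,3,25],"rotation": [0,0,0]},{"dp": [30,3,25],"rotation": [0,0,0]},{"dp": [30,3,25],"rotation": [0,0,0]}]}}

```text
t: 17.72
eef_pos: [0.543, 0.1429, 0.2433]
ee_rot: [-1.574, -0.006, 0.751]
force: [0.6, -0.2, 0.4]
width: 0.0723
```

Emit:
{"method": "move_arm", "body": {"deltas": [{"dp": [29,5,24],"rotation": [0,0,0]},{"dp": [25,5,20],"rotation": [0,0,0]},{"dp": [12,5,10],"rotation": [0,0,0]},{"dp": [0,5,0],"rotation": [0,0,0]}]}}

```text
t: 18.05
eef_pos: [0.5554, 0.2395, 0.2236]
ee_rot: [-1.575, -0.01, 0.757]
force: [0.3, -0.7, -0.2]
width: 0.0721
```

```bash
python3 -c "
from h import *
plan(559,242,160,43)"
```

```text
t 18.05 p [555.4 239.5 223.6] rot [-90.23  -0.6   43.39] F [ 0.3 -0.7 -0.2] w 72.1 q [ 0.73  0.24 -0.16  0.   -1.16 -1.55]
N 2 world d [  3.6   2.5 -63.6] rotvec total [0.22 0.39 0.6 ]
0 dp [1.8, 31.8, -0.2] rot [0.11, 0.19, 0.3]
1 dp [2.0, 31.8, -0.3] rot [0.11, 0.19, 0.3]
```

Emit:
{"method": "move_arm", "body": {"deltas": [{"dp": [4,20,0],"rotation": [0.2,0.4,0.6]},{"dp": [-1,25,0],"rotation": [0,0,0]},{"dp": [-1,15,0],"rotation": [0,0,0]},{"dp": [0,0,0],"rotation": [0,0,0]}]}}

```text
t: 18.38
eef_pos: [0.5571, 0.2413, 0.1612]
ee_rot: [-1.571, -0.001, 0.752]
force: [-0.3, -0.7, -0.1]
width: 0.0722
```

```bash
python3 -c "
from h import *
plan(559,242,95,43)"
```

```text
t 18.38 p [557.1 241.3 161.2] rot [-9.003e+01 -4.000e-02  4.311e+01] F [-0.3 -0.7 -0.1] w 72.2 q [ 0.73  0.3  -0.23  0.   -1.04 -1.55]
N 2 world d [  1.9   0.7 -66.2] rotvec total [0.03 0.11 0.04]
0 dp [0.9, 33.1, -0.4] rot [0.01, 0.06, 0.02]
1 dp [0.9, 33.1, -0.4] rot [0.01, 0.06, 0.02]
```

Emit:
{"method": "move_arm", "body": {"deltas": [{"dp": [0.5,20,-0.5],"rotation": [0,0,0]},{"dp": [0,25,0],"rotation": [0,0,0]},{"dp": [0,17,0],"rotation": [0,0,0]},{"dp": [0,2,0],"rotation": [0,0,0]}]}}

```text
t: 18.72
eef_pos: [0.56, 0.2391, 0.0992]
ee_rot: [-1.573, -0.005, 0.751]
force: [-0.8, -0.7, 0.5]
width: 0.0724
```

```bash
python3 -c "
from h import *
plan(559,242,94,43)"
```

```text
t 18.72 p [560.  239.1  99.2] rot [-90.12  -0.29  43.03] F [-0.8 -0.7  0.5] w 72.4 q [ 0.73  0.36 -0.31  0.   -0.9  -1.55]
N 1 world d [-1.   2.9 -5.2] rotvec total [0.12 0.03 0.29]
0 dp [1.2, 5.2, 2.8] rot [0.12, 0.03, 0.29]
```

Emit:
{"method": "move_arm", "body": {"deltas": [{"dp": [0.5,5,3],"rotation": [0,0,0.3]},{"dp": [-0.5,0.5,0.5],"rotation": [0,0,0]}]}}

```text
t: 18.88
eef_pos: [0.5583, 0.2408, 0.0948]
ee_rot: [-1.573, 0.0, 0.75]
force: [0.6, -1.0, 0.5]
width: 0.0721
```

Emit:
{"method": "move_arm", "body": {"deltas": [{"dp": [-0.5,0.5,0],"rotation": [0,0,0]},{"dp": [-0.5,0.5,0],"rotation": [0,0,0]},{"dp": [-0.5,0.5,0],"rotation": [0,0,0]},{"dp": [-0.3,0.5,0],"rotation": [0,0,0]},{"dp": [0,0.5,0],"rotation": [0,0,0]}], "jaw": 255}}

```text
t: 19.3
eef_pos: [0.559, 0.2409, 0.0973]
ee_rot: [-1.575, -0.007, 0.751]
force: [-0.6, 0.8, 0.2]
width: 0.0443
```

Emit:
{"method": "move_arm", "body": {"deltas": [{"dp": [0,0,0],"rotation": [0,0,0]},{"dp": [0,0,0],"rotation": [0,0,0]},{"dp": [0,0,0],"rotation": [0,0,0]}]}}

```text
t: 19.55
eef_pos: [0.5588, 0.241, 0.0975]
ee_rot: [-1.574, -0.007, 0.751]
force: [0.5, 0.8, -0.8]
width: 0.039
```

Emit:
{"method": "move_arm", "body": {"deltas": [{"dp": [0,-15,0],"rotation": [0,0,0.4]},{"dp": [0,-33,0],"rotation": [0,0,0]},{"dp": [0,-33,0],"rotation": [0,0,0]},{"dp": [0,-33,0],"rotation": [0,0,0]},{"dp": [0,-30,0],"rotation": [0,0,0]}], "squeeze": 45}}

```text
t: 19.97
eef_pos: [0.5548, 0.24, 0.2352]
ee_rot: [-1.57, 0.016, 0.749]
force: [0.5, 1.2, -3.0]
width: 0.0392
```

Emit:
{"method": "move_arm", "body": {"deltas": [{"dp": [-20,0,-24],"rotation": [0,0,0]},{"dp": [-25,0,-31],"rotation": [0,0,0]},{"dp": [-25,0,-31],"rotation": [0,0,0]},{"dp": [-25,0,-31],"rotation": [0,0,0]},{"dp": [-25,0,-31],"rotation": [0,0,0]}]}}

```text
t: 20.38
eef_pos: [0.5703, 0.0528, 0.2431]
ee_rot: [-1.571, 0.005, 0.76]
force: [1.6, -0.5, -3.8]
width: 0.0389
```

```bash
python3 -c "
from h import *
plan(584.4,-213,235,43)"
```

```text
t 20.38 p [570.3  52.8 243.1] rot [-90.     0.26  43.55] F [ 1.6 -0.5 -3.8] w 38.9 q [ 0.43  0.18 -0.19  0.   -1.2  -1.25]
N 7 world d [  14.1 -265.8   -8.1] rotvec total [ 0.    0.55 -0.26]
0 dp [-24.7, 1.3, -28.9] rot [0.0, 0.08, -0.04]
1 dp [-24.7, 1.2, -28.9] rot [0.0, 0.08, -0.04]
2 dp [-24.6, 1.2, -29.0] rot [0.0, 0.08, -0.04]
3 dp [-24.6, 1.2, -29.0] rot [0.0, 0.08, -0.04]
4 dp [-24.5, 1.2, -29.0] rot [0.0, 0.08, -0.04]
5 dp [-24.5, 1.2, -29.1] rot [0.0, 0.08, -0.04]
6 dp [-24.5, 1.2, -29.1] rot [0.0, 0.08, -0.04]
```

Emit:
{"method": "move_arm", "body": {"deltas": [{"dp": [-25,0,-30],"rotation": [0,0.5,-0.2]},{"dp": [-25,0,-30],"rotation": [0,0,0]},{"dp": [-25,0,-30],"rotation": [0,0,0]},{"dp": [-25,0,-30],"rotation": [0,0,0]},{"dp": [-25,0,-30],"rotation": [0,0,0]}]}}

```text
t: 20.8
eef_pos: [0.578, -0.151, 0.241]
ee_rot: [-1.567, 0.003, 0.752]
force: [1.2, 1.5, -3.0]
width: 0.039
```

Emit:
{"method": "move_arm", "body": {"deltas": [{"dp": [-22,0,-26],"rotation": [0,0,0]},{"dp": [-12,0,-15],"rotation": [0,0,0]},{"dp": [0,5,0],"rotation": [0,0,0]},{"dp": [0,0,0],"rotation": [0,0,0]}]}}

```text
t: 21.13
eef_pos: [0.5777, -0.2147, 0.2321]
ee_rot: [-1.562, 0.008, 0.743]
force: [-0.2, 0.7, -4.6]
width: 0.0391
```

```bash
python3 -c "
from h import *
plan(584.4,-213,200,43)"
```

```text
t 21.13 p [ 577.7 -214.7  232.1] rot [-89.47   0.46  42.59] F [-0.2  0.7 -4.6] w 39.1 q [-0.04  0.27 -0.11 -0.   -1.21 -0.79]
N 1 world d [  6.7   1.7 -32.1] rotvec total [-0.53 -0.41 -0.46]
0 dp [6.3, 32.0, -3.6] rot [-0.53, -0.41, -0.46]
```

Emit:
{"method": "move_arm", "body": {"deltas": [{"dp": [6,15,-3.5],"rotation": [-0.5,-0.4,-0.5]},{"dp": [-0.5,22,0],"rotation": [0,0,0]},{"dp": [-0.5,18,0],"rotation": [0,0,0]},{"dp": [0,0,0],"rotation": [0,0,0]}]}}

```text
t: 21.47
eef_pos: [0.583, -0.2123, 0.1747]
ee_rot: [-1.569, -0.001, 0.75]
force: [-1.0, 0.4, -5.4]
width: 0.039
```

```bash
python3 -c "
from h import *
plan(584.4,-213,150,43)"
```

```text
t 21.47 p [ 583.  -212.3  174.7] rot [-8.990e+01 -6.000e-02  4.296e+01] F [-1.   0.4 -5.4] w 39.0 q [-0.04  0.31 -0.18 -0.   -1.08 -0.78]
N 1 world d [  1.4  -0.7 -24.7] rotvec total [-0.1  -0.04  0.06]
0 dp [0.5, 24.7, -1.6] rot [-0.1, -0.04, 0.06]
```

Emit:
{"method": "move_arm", "body": {"deltas": [{"dp": [0,9,-1.5],"rotation": [0,0,0]},{"dp": [0,9,0],"rotation": [0,0,0]},{"dp": [0,5,0],"rotation": [0,0,0]}]}}

```text
t: 21.72
eef_pos: [0.585, -0.2117, 0.1521]
ee_rot: [-1.57, -0.002, 0.753]
force: [-0.2, 0.6, -3.3]
width: 0.039
```

```bash
python3 -c "
from h import *
plan(584.4,-213,136,43)"
```

```text
t 21.72 p [ 585.  -211.7  152.1] rot [-89.97  -0.09  43.12] F [-0.2  0.6 -3.3] w 39.0 q [-0.03  0.33 -0.21 -0.   -1.03 -0.78]
N 1 world d [ -0.6  -1.3 -16.1] rotvec total [-0.03  0.12  0.09]
0 dp [-1.4, 16.1, -0.5] rot [-0.03, 0.12, 0.09]
```

Emit:
{"method": "move_arm", "body": {"deltas": [{"dp": [-1,4,-0.5],"rotation": [0,0,0]},{"dp": [0,4,0],"rotation": [0,0,0]},{"dp": [0,2,0],"rotation": [0,0,0]}]}}

```text
t: 21.97
eef_pos: [0.5849, -0.212, 0.1415]
ee_rot: [-1.57, -0.002, 0.754]
force: [-1.3, 0.4, -2.2]
width: 0.039
```

Emit:
{"method": "move_arm", "body": {"deltas": [{"dp": [0,1.5,0],"rotation": [0,0,0]},{"dp": [0,1.5,0],"rotation": [0,0,0]}]}}

```text
t: 22.13
eef_pos: [0.5848, -0.212, 0.1387]
ee_rot: [-1.57, -0.002, 0.754]
force: [-1.1, 0.8, -3.0]
width: 0.0388
```

Emit:
{"method": "move_arm", "body": {"deltas": [{"dp": [-0.3,1.5,0],"rotation": [0,0,0]},{"dp": [-0.3,1,0],"rotation": [0,0,0]}]}}

```text
t: 22.3
eef_pos: [0.5844, -0.2123, 0.1365]
ee_rot: [-1.571, -0.002, 0.754]
force: [-1.0, 1.9, -1.7]
width: 0.0392
```

Emit:
{"method": "move_arm", "body": {"deltas": [{"dp": [0,0.5,0],"rotation": [0,0,0]},{"dp": [0,0,0],"rotation": [0,0,0]},{"dp": [0,0,0],"rotation": [0,0,0]},{"dp": [0,0,0],"rotation": [0,0,0]},{"dp": [0,0,0],"rotation": [0,0,0]}], "jaw": 45}}

```text
t: 22.72
eef_pos: [0.5873, -0.2135, 0.1388]
ee_rot: [-1.577, -0.006, 0.754]
force: [0.6, 0.3, 0.1]
width: 0.0669
```

```bash
python3 wl.py w11
```

```text
t 22.72 p [ 587.3 -213.5  138.8] rot [-90.35  -0.32  43.23] F [0.6 0.3 0.1] w 66.9 q [-0.04  0.34 -0.23  0.   -1.   -0.78]
```

View pics/w11.png

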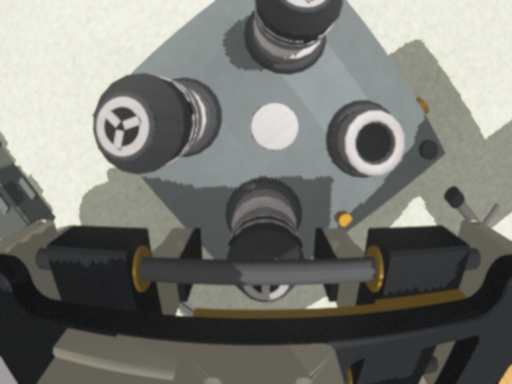

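Emit:
{"method": "move_arm", "body": {"deltas": [{"dp": [-2,-20,0],"rotation": [0.3,0,0.3]},{"dp": [0,-32,0],"rotation": [0,0,0]},{"dp": [0,-32,0],"rotation": [0,0,0]},{"dp": [0,-20,0],"rotation": [0,0,0]},{"dp": [19,-5,34],"rotation": [0,0,0]}]}}

```text
t: 23.18
eef_pos: [0.5755, -0.1807, 0.249]
ee_rot: [-1.568, 0.006, 0.75]
force: [1.2, 1.8, 0.5]
width: 0.0722
```

Emit:
{"method": "move_arm", "body": {"deltas": [{"dp": [20,0,35],"rotation": [0,0,0]},{"dp": [20,0,35],"rotation": [0,0,0]},{"dp": [20,0,35],"rotation": [0,0,0]},{"dp": [20,0,35],"rotation": [0,0,0]},{"dp": [20,0,35],"rotation": [0,0,0]}]}}

```text
t: 23.6
eef_pos: [0.5297, 0.0194, 0.2535]
ee_rot: [-1.574, -0.002, 0.742]
force: [1.0, 0.8, 0.6]
width: 0.0724
```

```bash
python3 -c "
from h import *
plan(471.6,244.3,210,43)"
```

```text
t 23.6 p [529.7  19.4 253.5] rot [-9.016e+01 -9.000e-02  4.252e+01] F [1.  0.8 0.6] w 72.4 q [ 0.41  0.1  -0.27  0.   -1.2  -1.24]
N 6 world d [-58.1 224.9 -43.5] rotvec total [ 0.16 -0.48  0.09]
0 dp [18.2, 7.2, 34.2] rot [0.03, -0.08, 0.01]
1 dp [18.2, 7.2, 34.2] rot [0.03, -0.08, 0.01]
2 dp [18.3, 7.2, 34.1] rot [0.03, -0.08, 0.01]
3 dp [18.3, 7.2, 34.1] rot [0.03, -0.08, 0.01]
4 dp [18.4, 7.2, 34.1] rot [0.03, -0.08, 0.01]
5 dp [18.4, 7.2, 34.0] rot [0.03, -0.08, 0.01]
```

Emit:
{"method": "move_arm", "body": {"deltas": [{"dp": [19,3,34],"rotation": [0,-0.4,0]},{"dp": [19,4,34],"rotation": [0,0,0]},{"dp": [19,4,34],"rotation": [0,0,0]},{"dp": [19,4,34],"rotation": [0,0,0]},{"dp": [16,4,32],"rotation": [0,0,0]}]}}

```text
t: 24.02
eef_pos: [0.4801, 0.2147, 0.2375]
ee_rot: [-1.576, -0.01, 0.75]
force: [1.4, 0.4, -0.1]
width: 0.072
```

Emit:
{"method": "move_arm", "body": {"deltas": [{"dp": [8,8,16],"rotation": [0,0,0]},{"dp": [0,8,0],"rotation": [0,0,0]},{"dp": [0,0,0],"rotation": [0,0,0]}]}}

```text
t: 24.27
eef_pos: [0.4729, 0.2397, 0.2213]
ee_rot: [-1.575, -0.013, 0.758]
force: [-1.2, -0.2, 0.1]
width: 0.072
```

```bash
python3 -c "
from h import *
plan(471.6,244.3,160,43)"
```

```text
t 24.27 p [472.9 239.7 221.3] rot [-90.26  -0.72  43.42] F [-1.2 -0.2  0.1] w 72.0 q [ 0.84  0.12 -0.33  0.01 -1.12 -1.66]
N 2 world d [ -1.3   4.6 -61.3] rotvec total [0.26 0.42 0.72]
0 dp [0.7, 30.6, 2.3] rot [0.13, 0.21, 0.36]
1 dp [0.9, 30.6, 2.2] rot [0.13, 0.21, 0.36]
```

Emit:
{"method": "move_arm", "body": {"deltas": [{"dp": [1,15,4],"rotation": [0.2,0.4,0.7]},{"dp": [-0.5,25,0],"rotation": [0,0,0]},{"dp": [-0.5,15,0],"rotation": [0,0,0]},{"dp": [0,0,0],"rotation": [0,0,0]}]}}

```text
t: 24.6
eef_pos: [0.472, 0.2419, 0.1661]
ee_rot: [-1.572, -0.003, 0.749]
force: [-0.1, -1.7, 0.1]
width: 0.0724
```

```bash
python3 -c "
from h import *
plan(471.6,244.3,97,43)"
```

```text
t 24.6 p [472.  241.9 166.1] rot [-90.07  -0.2   42.93] F [-0.1 -1.7  0.1] w 72.4 q [ 0.84  0.17 -0.4   0.   -1.   -1.67]
N 2 world d [ -0.4   2.4 -69.1] rotvec total [ 0.07 -0.07  0.2 ]
0 dp [0.5, 34.5, 1.0] rot [0.04, -0.04, 0.1]
1 dp [0.6, 34.5, 1.0] rot [0.04, -0.04, 0.1]
```

Emit:
{"method": "move_arm", "body": {"deltas": [{"dp": [0.5,25,2],"rotation": [0,0,0.2]},{"dp": [-0.5,25,0],"rotation": [0,0,0]},{"dp": [-0.5,17,0],"rotation": [0,0,0]},{"dp": [-0.5,1,0],"rotation": [0,0,0]}]}}

```text
t: 24.93
eef_pos: [0.4735, 0.2409, 0.0994]
ee_rot: [-1.573, -0.004, 0.745]
force: [0.9, -0.6, -0.0]
width: 0.0721
```

```bash
python3 -c "
from h import *
plan(471.6,244.3,97,43)"
```

```text
t 24.93 p [473.5 240.9  99.4] rot [-90.13  -0.24  42.68] F [ 0.9 -0.6 -0. ] w 72.1 q [ 0.84  0.24 -0.48  0.   -0.85 -1.67]
N 1 world d [-1.9  3.4 -2.4] rotvec total [ 0.13 -0.32  0.24]
0 dp [0.9, 2.4, 3.8] rot [0.13, -0.32, 0.24]
```

Emit:
{"method": "move_arm", "body": {"deltas": [{"dp": [0.5,2,4],"rotation": [0,-0.3,0.2]},{"dp": [-0.3,0.5,0.3],"rotation": [0,0,0]}]}}

```text
t: 25.1
eef_pos: [0.4717, 0.2435, 0.0982]
ee_rot: [-1.574, -0.0, 0.749]
force: [-0.5, -0.1, 0.5]
width: 0.0724
```

Emit:
{"method": "move_arm", "body": {"deltas": [{"dp": [-0.5,0.5,0],"rotation": [0,0,0]},{"dp": [-0.5,0.5,0],"rotation": [0,0,0]},{"dp": [-0.5,0.5,0],"rotation": [0,0,0]},{"dp": [-0.3,0.5,0],"rotation": [0,0,0]},{"dp": [0,0.5,0],"rotation": [0,0,0]}], "jaw": 255}}

```text
t: 25.52
eef_pos: [0.4723, 0.2444, 0.1005]
ee_rot: [-1.573, -0.008, 0.749]
force: [-7.0, 3.2, 2.8]
width: 0.0452
```

Emit:
{"method": "move_arm", "body": {"deltas": [{"dp": [0,0,0],"rotation": [0,0,0]},{"dp": [0,0,0],"rotation": [0,0,0]}]}}

```text
t: 25.68
eef_pos: [0.4717, 0.2445, 0.1005]
ee_rot: [-1.572, -0.008, 0.749]
force: [0.8, 0.9, -2.8]
width: 0.045
```

Emit:
{"method": "move_arm", "body": {"deltas": [{"dp": [0,-15,0],"rotation": [0,0,0.4]},{"dp": [0,-33,0],"rotation": [0,0,0]},{"dp": [0,-33,0],"rotation": [0,0,0]},{"dp": [0,-33,0],"rotation": [0,0,0]},{"dp": [0,-30,0],"rotation": [0,0,0]}], "squeeze": 45}}

```text
t: 26.1
eef_pos: [0.4682, 0.2423, 0.2405]
ee_rot: [-1.571, 0.014, 0.748]
force: [0.4, 0.2, -4.0]
width: 0.045
```

Emit:
{"method": "move_arm", "body": {"deltas": [{"dp": [-20,0,-24],"rotation": [0,0,0]},{"dp": [-25,0,-30],"rotation": [0,0,0]},{"dp": [-25,0,-30],"rotation": [0,0,0]},{"dp": [-25,0,-30],"rotation": [0,0,0]},{"dp": [-25,0,-30],"rotation": [0,0,0]}]}}

```text
t: 26.52
eef_pos: [0.4811, 0.057, 0.2484]
ee_rot: [-1.572, 0.001, 0.758]
force: [1.8, -0.4, -4.1]
width: 0.0449
```

```bash
python3 -c "
from h import *
plan(494.4,-198.8,235,43)"
```

```text
t 26.52 p [481.1  57.  248.4] rot [-9.008e+01  8.000e-02  4.343e+01] F [ 1.8 -0.4 -4.1] w 44.9 q [ 0.53  0.03 -0.36  0.   -1.19 -1.34]
N 7 world d [  13.3 -255.8  -13.4] rotvec total [ 0.08  0.43 -0.08]
0 dp [-23.7, 2.0, -27.8] rot [0.01, 0.06, -0.01]
1 dp [-23.7, 2.0, -27.9] rot [0.01, 0.06, -0.01]
2 dp [-23.7, 2.0, -27.9] rot [0.01, 0.06, -0.01]
3 dp [-23.7, 2.0, -27.9] rot [0.01, 0.06, -0.01]
4 dp [-23.6, 2.0, -27.9] rot [0.01, 0.06, -0.01]
5 dp [-23.6, 1.9, -28.0] rot [0.01, 0.06, -0.01]
6 dp [-23.6, 1.9, -28.0] rot [0.01, 0.06, -0.01]
```

Emit:
{"method": "move_arm", "body": {"deltas": [{"dp": [-25,0,-30],"rotation": [0,0.4,0]},{"dp": [-25,0,-30],"rotation": [0,0,0]},{"dp": [-25,0,-30],"rotation": [0,0,0]},{"dp": [-25,0,-30],"rotation": [0,0,0]},{"dp": [-24,0,-29],"rotation": [0,0,0]}]}}

```text
t: 26.93
eef_pos: [0.4884, -0.1461, 0.2478]
ee_rot: [-1.57, 0.002, 0.752]
force: [1.9, 0.4, -3.4]
width: 0.0451
```

Emit:
{"method": "move_arm", "body": {"deltas": [{"dp": [-18,0,-23],"rotation": [0,0,0]},{"dp": [-8,0,-13],"rotation": [0,0,0]},{"dp": [0,5,0],"rotation": [0,0,0]},{"dp": [0,0,0],"rotation": [0,0,0]}]}}

```text
t: 27.27
eef_pos: [0.4908, -0.1998, 0.2401]
ee_rot: [-1.567, 0.006, 0.744]
force: [-0.2, 0.1, -4.7]
width: 0.0454
```

```bash
python3 -c "
from h import *
plan(494.4,-198.8,200,43)"
```

```text
t 27.27 p [ 490.8 -199.8  240.1] rot [-89.77   0.37  42.61] F [-0.2  0.1 -4.7] w 45.4 q [-0.01  0.11 -0.28  0.   -1.18 -0.81]
N 2 world d [  3.6   1.  -40.1] rotvec total [-0.23 -0.39 -0.37]
0 dp [1.8, 20.0, -0.9] rot [-0.12, -0.2, -0.19]
1 dp [1.7, 20.0, -0.9] rot [-0.12, -0.2, -0.19]
```

Emit:
{"method": "move_arm", "body": {"deltas": [{"dp": [3,20,-1.5],"rotation": [-0.2,-0.4,-0.4]},{"dp": [-0.5,22,0],"rotation": [0,0,0]},{"dp": [-0.5,18,0],"rotation": [0,0,0]},{"dp": [0,0,0],"rotation": [0,0,0]}]}}

```text
t: 27.6
eef_pos: [0.4925, -0.1982, 0.178]
ee_rot: [-1.57, -0.001, 0.751]
force: [-0.6, -0.3, -4.0]
width: 0.0451
```

```bash
python3 -c "
from h import *
plan(494.4,-198.8,150,43)"
```

```text
t 27.6 p [ 492.5 -198.2  178. ] rot [-8.995e+01 -7.000e-02  4.300e+01] F [-0.6 -0.3 -4. ] w 45.1 q [-0.01  0.16 -0.37 -0.   -1.04 -0.81]
N 1 world d [  1.9  -0.6 -28. ] rotvec total [-0.05  0.    0.07]
0 dp [0.9, 28.0, -1.8] rot [-0.05, 0.0, 0.07]
```

Emit:
{"method": "move_arm", "body": {"deltas": [{"dp": [0.5,9,-1.5],"rotation": [0,0,0]},{"dp": [0,9,0],"rotation": [0,0,0]},{"dp": [0,6,0],"rotation": [0,0,0]}]}}

```text
t: 27.85
eef_pos: [0.4952, -0.1976, 0.1547]
ee_rot: [-1.572, -0.002, 0.753]
force: [-0.1, 0.4, -3.6]
width: 0.045
```

```bash
python3 -c "
from h import *
plan(494.4,-198.8,139,43)"
```

```text
t 27.85 p [ 495.2 -197.6  154.7] rot [-90.07  -0.12  43.17] F [-0.1  0.4 -3.6] w 45.0 q [-0.01  0.19 -0.4  -0.   -0.98 -0.8 ]
N 1 world d [ -0.8  -1.2 -15.7] rotvec total [0.07 0.17 0.12]
0 dp [-1.4, 15.7, -0.4] rot [0.07, 0.17, 0.12]
```

Emit:
{"method": "move_arm", "body": {"deltas": [{"dp": [-1.3,4,-0.5],"rotation": [0,0,0]},{"dp": [-0.3,4,0],"rotation": [0,0,0]},{"dp": [0,2,0],"rotation": [0,0,0]}]}}

```text
t: 28.1
eef_pos: [0.4944, -0.1984, 0.1438]
ee_rot: [-1.572, -0.002, 0.754]
force: [-0.0, 0.8, -2.0]
width: 0.0452
```

Emit:
{"method": "move_arm", "body": {"deltas": [{"dp": [0,1.5,0],"rotation": [0,0,0]},{"dp": [0,1,0],"rotation": [0,0,0]}]}}

```text
t: 28.27
eef_pos: [0.4944, -0.1983, 0.1413]
ee_rot: [-1.572, -0.002, 0.754]
force: [-1.3, 1.3, -1.6]
width: 0.0454
```

Emit:
{"method": "move_arm", "body": {"deltas": [{"dp": [-0.2,1.2,0],"rotation": [0,0,0]},{"dp": [0,1,0],"rotation": [0,0,0]}]}}

```text
t: 28.43
eef_pos: [0.4943, -0.1983, 0.1395]
ee_rot: [-1.572, -0.003, 0.754]
force: [-2.0, 1.7, -2.8]
width: 0.0451
```

Emit:
{"method": "move_arm", "body": {"deltas": [{"dp": [0,0.5,0],"rotation": [0,0,0]},{"dp": [0,0,0],"rotation": [0,0,0]},{"dp": [0,0,0],"rotation": [0,0,0]},{"dp": [0,0,0],"rotation": [0,0,0]},{"dp": [0,0,0],"rotation": [0,0,0]}], "jaw": 45}}

```text
t: 28.85
eef_pos: [0.4972, -0.1995, 0.1414]
ee_rot: [-1.578, -0.006, 0.755]
force: [0.7, 0.2, -0.1]
width: 0.0703
```

Emit:
{"method": "move_arm", "body": {"deltas": [{"dp": [-2,-20,0],"rotation": [0.3,0,0.3]},{"dp": [0,-32,0],"rotation": [0,0,0]},{"dp": [0,-32,0],"rotation": [0,0,0]},{"dp": [0,-32,0],"rotation": [0,0,0]},{"dp": [0,-25,0],"rotation": [0,0,0]}]}}

```text
t: 29.27
eef_pos: [0.4923, -0.2008, 0.2823]
ee_rot: [-1.564, 0.007, 0.754]
force: [1.3, 0.8, 0.4]
width: 0.0718
```

```bash
python3 wl.py w12; python3 -c "
from h import *
plan(570,60,300,43)
f=grab('side');crop(f,200,130,380,240,4,'s2.png')"
```

```text
t 29.27 p [ 492.3 -200.8  282.3] rot [-89.61   0.42  43.22] F [1.3 0.8 0.4] w 71.8 q [-0.02  0.09 -0.21  0.   -1.28 -0.8 ]
t 29.32 p [ 494.4 -201.7  287.5] rot [-89.98   0.23  43.25] F [ 2.7 -1.1  6.7] w 72.1 q [-0.02  0.09 -0.2   0.   -1.28 -0.8 ]
N 7 world d [ 75.6 261.7  12.5] rotvec total [-0.02  0.25 -0.23]
0 dp [33.5, -1.9, 19.8] rot [-0.0, 0.04, -0.03]
1 dp [33.5, -1.9, 19.9] rot [-0.0, 0.04, -0.03]
2 dp [33.5, -1.9, 19.9] rot [-0.0, 0.04, -0.03]
3 dp [33.4, -1.9, 19.9] rot [-0.0, 0.04, -0.03]
4 dp [33.4, -1.8, 19.9] rot [-0.0, 0.04, -0.03]
5 dp [33.4, -1.8, 19.9] rot [-0.0, 0.04, -0.03]
6 dp [33.4, -1.8, 20.0] rot [-0.0, 0.04, -0.03]
```

View pics/s2.png

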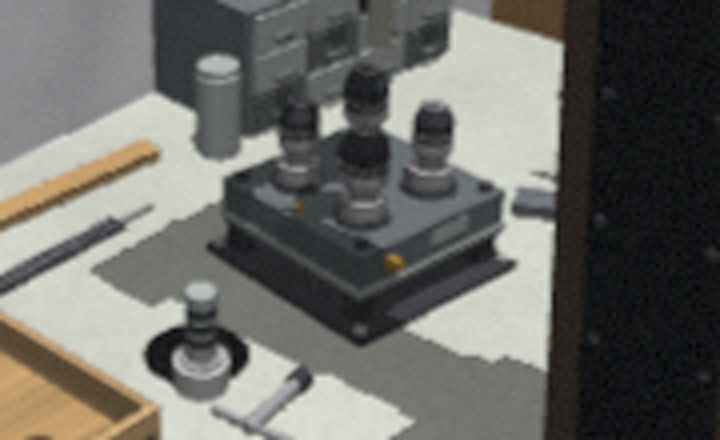

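Emit:
{"method": "move_arm", "body": {"deltas": [{"dp": [33,0,20],"rotation": [0,0,0]},{"dp": [34,0,20],"rotation": [0,0,0]},{"dp": [34,0,20],"rotation": [0,0,0]},{"dp": [34,0,20],"rotation": [0,0,0]},{"dp": [34,0,20],"rotation": [0,0,0]}]}}

```text
t: 29.78
eef_pos: [0.55, -0.0131, 0.2862]
ee_rot: [-1.574, -0.001, 0.742]
force: [0.7, -0.5, -0.1]
width: 0.0721
```

Emit:
{"method": "move_arm", "body": {"deltas": [{"dp": [34,0,20],"rotation": [0,0,0]},{"dp": [10,0,5],"rotation": [0,0,0]},{"dp": [0,0,0],"rotation": [0,0,0]}]}}

```text
t: 30.03
eef_pos: [0.5674, 0.0437, 0.2846]
ee_rot: [-1.573, -0.001, 0.747]
force: [-0.5, -0.9, 0.3]
width: 0.0719
```

```bash
python3 wl.py w13; python3 - <<'E'
from h import *
import pickle
f=pickle.load(open('w13.pkl','rb'));P=f['W'].reshape(-1,3)*1000;P=P[~np.isnan(P[:,0])]
m=np.hypot(P[:,0]-510,P[:,1]-0)<100
for lo,hi in((104,113),(92,103),(60,90),(35,60),(27,33)):
    q=P[m&(P[:,2]>lo)&(P[:,2]<hi)]
    if len(q)>3:
        (x,y),r=cv2.minEnclosingCircle(q[:,:2].astype(np.float32))
        print(lo,len(q),q.mean(0).round(1),'encl',round(x,1),round(y,1),round(r,1))
E
```

```text
t 30.03 p [567.4  43.7 284.6] rot [-9.014e+01 -7.000e-02  4.281e+01] F [-0.5 -0.9  0.3] w 71.9 q [ 0.42  0.15 -0.14  0.   -1.28 -1.25]
104 451 [502.6  20.6 109. ] encl 502.7 20.8 13.7
92 40 [508.4  12.1  96.9] encl 503.4 19.7 13.8
60 55 [510.4   9.3  74.4] encl 506.6 15.6 13.1
35 196 [512.6   8.8  37.6] encl 507.8 14.6 20.0
27 287 [508.4  11.8  31.2] encl 506.9 16.9 26.0
```

View pics/w13.png

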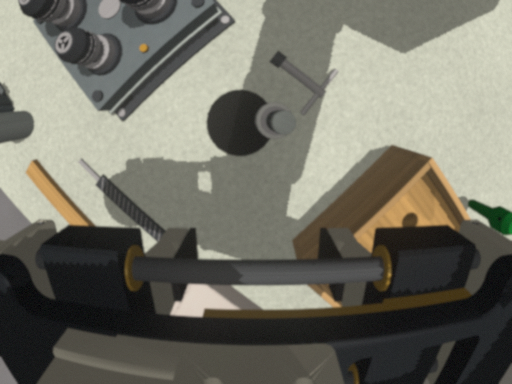

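```bash
python3 -c "
from h import *
plan(504.5,19.1,150,43)"
```

```text
t 30.08 p [567.   42.9 284.4] rot [-9.013e+01 -5.000e-02  4.279e+01] F [-0.2  0.1 -0.3] w 72.2 q [ 0.42  0.15 -0.14  0.   -1.28 -1.25]
N 4 world d [ -62.5  -23.8 -134.4] rotvec total [ 0.13 -0.21  0.05]
0 dp [-15.5, 33.6, 6.3] rot [0.03, -0.05, 0.01]
1 dp [-15.5, 33.6, 6.3] rot [0.03, -0.05, 0.01]
2 dp [-15.5, 33.6, 6.3] rot [0.03, -0.05, 0.01]
3 dp [-15.5, 33.6, 6.3] rot [0.03, -0.05, 0.01]
```

Emit:
{"method": "move_arm", "body": {"deltas": [{"dp": [-16,30,6],"rotation": [0,0,0]},{"dp": [-16,30,6],"rotation": [0,0,0]},{"dp": [-15,30,6],"rotation": [0,0,0]},{"dp": [-10,25,5],"rotation": [0,0,0]},{"dp": [0,0,0],"rotation": [0,0,0]}]}}

```text
t: 30.5
eef_pos: [0.5075, 0.0158, 0.1657]
ee_rot: [-1.575, -0.004, 0.745]
force: [-0.6, -0.1, -1.0]
width: 0.0722
```

```bash
python3 -c "
from h import *
plan(504.5,19.1,125,43)"; python3 wl.py w14
```

```text
t 30.5 p [507.5  15.8 165.7] rot [-90.25  -0.21  42.67] F [-0.6 -0.1 -1. ] w 72.2 q [ 0.42  0.13 -0.44  0.   -0.99 -1.25]
N 2 world d [ -3.    3.3 -40.7] rotvec total [ 0.25 -0.33  0.21]
0 dp [-0.1, 20.3, 2.3] rot [0.13, -0.17, 0.11]
1 dp [-0.0, 20.3, 2.3] rot [0.13, -0.17, 0.11]
t 30.5 p [507.5  15.8 165.7] rot [-90.25  -0.21  42.67] F [-0.6 -0.1 -1. ] w 72.2 q [ 0.42  0.13 -0.44  0.   -0.99 -1.25]
```

View pics/w14.png

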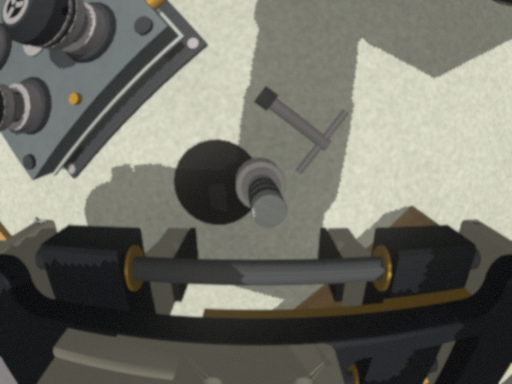

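Emit:
{"method": "move_arm", "body": {"deltas": [{"dp": [0,20,4.5],"rotation": [0.2,-0.3,0.2]},{"dp": [0,28,0],"rotation": [0,0,0]},{"dp": [0,28,0],"rotation": [0,0,0]},{"dp": [0,15,0],"rotation": [0,0,0]},{"dp": [0,3,0],"rotation": [0,0,0]}]}}

```text
t: 30.97
eef_pos: [0.518, 0.0185, 0.082]
ee_rot: [-1.584, -0.018, 0.75]
force: [-0.2, 0.6, 0.4]
width: 0.072
```

```bash
python3 -c "
from h import *
plan(504.5,19.1,56,43)"; python3 wl.py w15
```

```text
t 30.97 p [518.   18.5  82. ] rot [-90.74  -1.02  42.98] F [-0.2  0.6  0.4] w 72.0 q [ 0.42  0.24 -0.54  0.01 -0.77 -1.25]
N 1 world d [-13.5   0.6 -26. ] rotvec total [ 0.74 -0.03  1.02]
0 dp [-9.9, 25.7, 10.0] rot [0.74, -0.03, 1.02]
t 30.97 p [518.   18.5  82. ] rot [-90.74  -1.02  42.98] F [-0.2  0.6  0.4] w 72.0 q [ 0.42  0.24 -0.54  0.01 -0.77 -1.25]
```

View pics/w15.png

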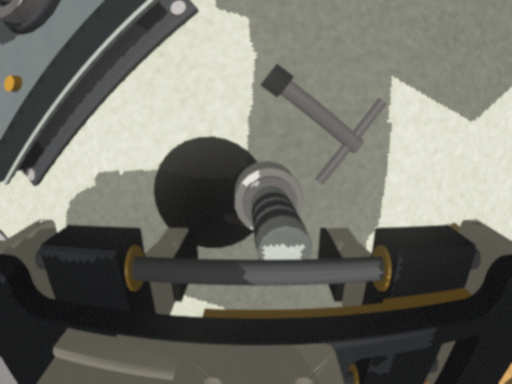

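Emit:
{"method": "move_arm", "body": {"deltas": [{"dp": [-10,0,10],"rotation": [0.7,0,1]},{"dp": [0,3,0],"rotation": [0,0,0]},{"dp": [0,0,0],"rotation": [0,0,0]}]}}

```text
t: 31.27
eef_pos: [0.5064, 0.0193, 0.0831]
ee_rot: [-1.573, -0.003, 0.75]
force: [0.7, -0.5, 0.1]
width: 0.0729
```

```bash
python3 -c "
from h import *
plan(504.5,19.1,56,43)"
```

```text
t 31.27 p [506.4  19.3  83.1] rot [-90.14  -0.19  42.96] F [ 0.7 -0.5  0.1] w 72.9 q [ 0.43  0.23 -0.55  0.   -0.79 -1.25]
N 1 world d [ -1.9  -0.2 -27.1] rotvec total [ 0.14 -0.04  0.19]
0 dp [-1.6, 27.1, 1.2] rot [0.14, -0.04, 0.19]
```

Emit:
{"method": "move_arm", "body": {"deltas": [{"dp": [-3,10,2],"rotation": [0.1,0,0.2]},{"dp": [-1,10,1],"rotation": [0,0,0]},{"dp": [-1,5,1],"rotation": [0.1,0,0.2]},{"dp": [0,0,0],"rotation": [0,0,0]}]}}

```text
t: 31.6
eef_pos: [0.5019, 0.0198, 0.0602]
ee_rot: [-1.572, -0.003, 0.751]
force: [0.1, 0.5, 0.5]
width: 0.0722
```

```bash
python3 -c "
from h import *
plan(504.5,19.1,58,43)"; python3 wl.py w16
```

```text
t 31.6 p [501.9  19.8  60.2] rot [-90.08  -0.16  43.01] F [0.1 0.5 0.5] w 72.2 q [ 0.43  0.25 -0.58  0.   -0.73 -1.25]
N 1 world d [ 2.6 -0.7 -2.2] rotvec total [0.08 0.01 0.16]
0 dp [1.4, 2.2, -2.3] rot [0.08, 0.01, 0.16]
t 31.6 p [501.9  19.8  60.2] rot [-90.08  -0.16  43.01] F [0.1 0.5 0.5] w 72.2 q [ 0.43  0.25 -0.58  0.   -0.73 -1.25]
```

View pics/w16.png

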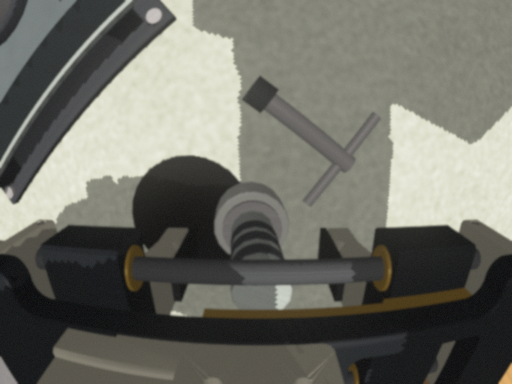

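Emit:
{"method": "move_arm", "body": {"deltas": [{"dp": [1,1.5,-2],"rotation": [0,0,0]},{"dp": [-0.3,0.5,0],"rotation": [0,0,0]},{"dp": [-0.3,0.5,0],"rotation": [0,0,0]},{"dp": [-0.3,0.5,0],"rotation": [0,0,0]},{"dp": [-0.3,0.5,0],"rotation": [0,0,0]}], "jaw": 255, "squeeze": 60}}

```text
t: 32.07
eef_pos: [0.5048, 0.0186, 0.0581]
ee_rot: [-1.574, -0.005, 0.752]
force: [0.4, 0.0, -0.4]
width: 0.0445
```

```bash
python3 -c "
from h import *
plan(504.5,19.1,58,43)"
```

```text
t 32.07 p [504.8  18.6  58.1] rot [-90.16  -0.28  43.06] F [ 0.4  0.  -0.4] w 44.5 q [ 0.43  0.26 -0.58  0.   -0.73 -1.25]
N 1 world d [-0.3  0.5 -0.1] rotvec total [0.16 0.06 0.28]
0 dp [0.2, 0.1, 0.6] rot [0.16, 0.06, 0.28]
```

Emit:
{"method": "move_arm", "body": {"deltas": [{"dp": [0,0,0.5],"rotation": [0.1,0,0.3]},{"dp": [0,0.5,0],"rotation": [0,0,0]},{"dp": [0,0.5,0],"rotation": [0,0,0]},{"dp": [0,0,0],"rotation": [0,0,0]},{"dp": [0,0,0],"rotation": [0,0,0]}]}}

```text
t: 32.48
eef_pos: [0.5047, 0.0187, 0.0576]
ee_rot: [-1.572, 0.001, 0.752]
force: [0.1, -0.8, 0.2]
width: 0.0275
```

Emit:
{"method": "move_arm", "body": {"deltas": [{"dp": [0,-3,0],"rotation": [0,0,0]},{"dp": [0,-15,0],"rotation": [0,0,0]},{"dp": [0,-30,0],"rotation": [0,0,0]},{"dp": [0,-30,0],"rotation": [0,0,0]},{"dp": [0,-30,0],"rotation": [0,0,0]}]}}

```text
t: 32.9
eef_pos: [0.4961, 0.0168, 0.1592]
ee_rot: [-1.561, 0.021, 0.748]
force: [1.6, -0.5, -6.0]
width: 0.0269
```

```bash
python3 wl.py w17; python3 -c "
from h import *
f=grab('side');crop(f,200,110,380,250,4,'s3.png')"
```

```text
t 32.9 p [496.1  16.8 159.2] rot [-89.42   1.21  42.87] F [ 1.6 -0.5 -6. ] w 26.9 q [ 0.43  0.14 -0.45 -0.   -1.01 -1.25]
```

View pics/s3.png

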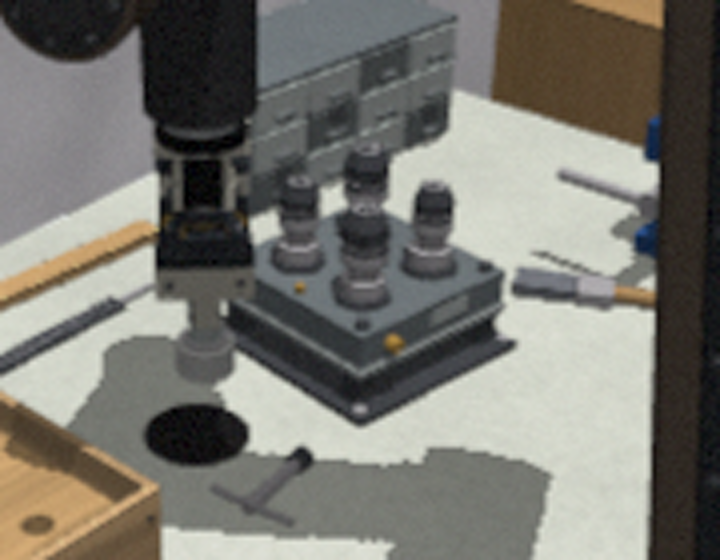

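View pics/w17.png

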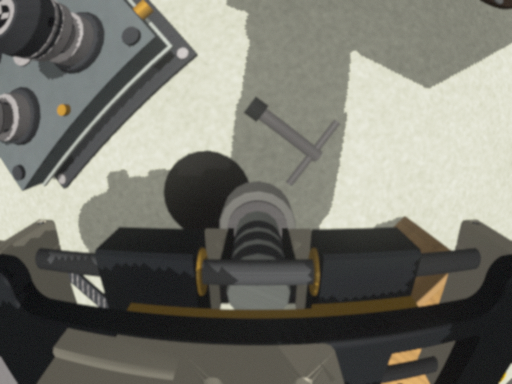

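Emit:
{"method": "move_arm", "body": {"deltas": [{"dp": [0,-30,0],"rotation": [-0.6,0,-1.2]},{"dp": [0,-30,0],"rotation": [0,0,0]},{"dp": [0,-30,0],"rotation": [0,0,0]},{"dp": [-15,-15,-16],"rotation": [0,0,0]},{"dp": [-25,0,-27],"rotation": [0,0,0]}]}}

```text
t: 33.42
eef_pos: [0.4955, -0.0383, 0.2663]
ee_rot: [-1.568, -0.004, 0.752]
force: [1.6, 0.1, -5.0]
width: 0.0271
```

```bash
python3 -c "
from h import *
plan(494.3,-199,265,43)"
```

```text
t 33.42 p [495.5 -38.3 266.3] rot [-89.86  -0.2   43.09] F [ 1.6  0.1 -5. ] w 27.1 q [ 0.32  0.04 -0.31 -0.   -1.23 -1.13]
N 5 world d [  -1.2 -160.7   -1.3] rotvec total [-0.14  0.09  0.2 ]
0 dp [-22.1, 0.1, -23.3] rot [-0.03, 0.02, 0.04]
1 dp [-22.1, 0.1, -23.3] rot [-0.03, 0.02, 0.04]
2 dp [-22.1, 0.2, -23.3] rot [-0.03, 0.02, 0.04]
3 dp [-22.1, 0.2, -23.3] rot [-0.03, 0.02, 0.04]
4 dp [-22.1, 0.2, -23.3] rot [-0.03, 0.02, 0.04]
```

Emit:
{"method": "move_arm", "body": {"deltas": [{"dp": [-25,0,-27],"rotation": [0,0,0]},{"dp": [-25,0,-27],"rotation": [0,0,0]},{"dp": [-25,0,-27],"rotation": [0,0,0]},{"dp": [-21,0,-21],"rotation": [0,0,0]},{"dp": [-7,0,-6],"rotation": [0,0,0]}]}}

```text
t: 33.83
eef_pos: [0.4902, -0.1937, 0.26]
ee_rot: [-1.561, -0.002, 0.754]
force: [0.9, -0.5, -4.8]
width: 0.0275
```

Emit:
{"method": "move_arm", "body": {"deltas": [{"dp": [0,0,0],"rotation": [0,0,0]},{"dp": [0,0,0],"rotation": [0,0,0]}]}}

```text
t: 34.0
eef_pos: [0.4879, -0.1958, 0.2564]
ee_rot: [-1.556, 0.001, 0.749]
force: [-0.1, -0.1, -4.6]
width: 0.0271
```

```bash
python3 -c "
from h import *
plan(494.3,-199,250,43)"; python3 wl.py w18
```

```text
t 34.0 p [ 487.9 -195.8  256.4] rot [-8.913e+01  6.000e-02  4.290e+01] F [-0.1 -0.1 -4.6] w 27.1 q [-0.02  0.1  -0.25 -0.01 -1.23 -0.8 ]
N 1 world d [ 6.4 -3.2 -6.4] rotvec total [-0.87 -0.1  -0.06]
0 dp [2.5, 6.3, -6.8] rot [-0.87, -0.1, -0.06]
t 34.0 p [ 487.9 -195.8  256.4] rot [-8.913e+01  6.000e-02  4.290e+01] F [-0.1 -0.1 -4.6] w 27.1 q [-0.02  0.1  -0.25 -0.01 -1.23 -0.8 ]
```

View pics/w18.png

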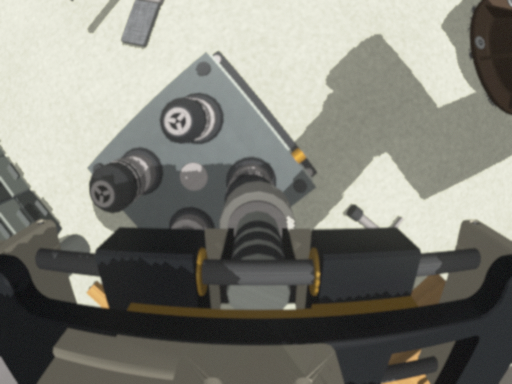

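Emit:
{"method": "move_arm", "body": {"deltas": [{"dp": [2.5,0,-7],"rotation": [-0.9,0,0]},{"dp": [0,2,0],"rotation": [0,0,0]},{"dp": [0,0,0],"rotation": [0,0,0]}]}}

```text
t: 34.3
eef_pos: [0.495, -0.1964, 0.2527]
ee_rot: [-1.571, 0.002, 0.752]
force: [0.3, -0.9, -5.1]
width: 0.0273
```

```bash
python3 -c "
from h import *
plan(494.3,-199,245,43)
f=grab('side');crop(f,230,90,380,210,5,'s4.png')"
```

```text
t 34.3 p [ 495.  -196.4  252.7] rot [-90.     0.09  43.07] F [ 0.3 -0.9 -5.1] w 27.3 q [-0.01  0.11 -0.26  0.   -1.2  -0.81]
N 1 world d [-0.7 -2.6 -7.7] rotvec total [ 0.    0.07 -0.09]
0 dp [-2.2, 7.7, -1.4] rot [0.0, 0.07, -0.09]
```

View pics/s4.png

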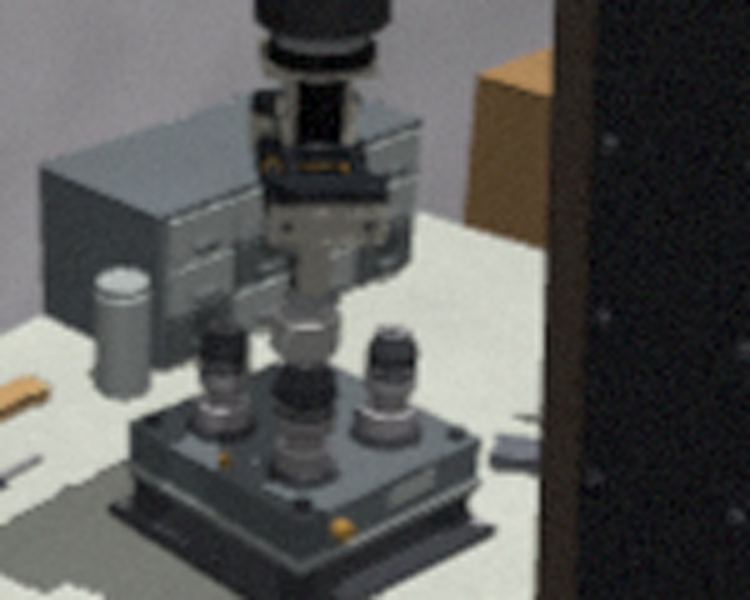

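Emit:
{"method": "move_arm", "body": {"deltas": [{"dp": [-2,3,-1.5],"rotation": [0,0,0]},{"dp": [0,3,0],"rotation": [0,0,0]}]}}

```text
t: 34.52
eef_pos: [0.4955, -0.1979, 0.2474]
ee_rot: [-1.572, 0.0, 0.754]
force: [-0.5, 0.8, -4.9]
width: 0.027
```

Emit:
{"method": "move_arm", "body": {"deltas": [{"dp": [0,2,0],"rotation": [0,0,0]},{"dp": [0,2,0],"rotation": [0,0,0]}]}}

```text
t: 34.68
eef_pos: [0.4955, -0.1974, 0.2429]
ee_rot: [-1.572, 0.0, 0.755]
force: [-0.7, 0.1, -4.2]
width: 0.0275
```

Emit:
{"method": "move_arm", "body": {"deltas": [{"dp": [0,2,0],"rotation": [0,0,0]},{"dp": [0,2,0],"rotation": [0,0,0]}]}}

```text
t: 34.85
eef_pos: [0.4962, -0.1978, 0.2398]
ee_rot: [-1.575, -0.001, 0.756]
force: [-1.0, 0.5, 6.1]
width: 0.0273
```

Emit:
{"method": "move_arm", "body": {"deltas": [{"dp": [0,3,0],"rotation": [0,0,0]},{"dp": [0,3,0],"rotation": [0,0,0]}]}}

```text
t: 35.02
eef_pos: [0.498, -0.1988, 0.237]
ee_rot: [-1.58, -0.002, 0.757]
force: [-3.5, 2.0, 6.7]
width: 0.0272
```

Emit:
{"method": "move_arm", "body": {"deltas": [{"dp": [0,3,0],"rotation": [0,0,0]},{"dp": [0,3,0],"rotation": [0,0,0]}]}}

```text
t: 35.18
eef_pos: [0.498, -0.1991, 0.2337]
ee_rot: [-1.582, -0.003, 0.757]
force: [-3.9, 3.7, 6.4]
width: 0.0271
```

Emit:
{"method": "move_arm", "body": {"deltas": [{"dp": [-1,3,1],"rotation": [0.6,0.3,0.2]},{"dp": [-0.5,3,0.5],"rotation": [0,0,0]}]}}

```text
t: 35.35
eef_pos: [0.498, -0.1998, 0.2327]
ee_rot: [-1.578, -0.003, 0.753]
force: [-4.3, 5.3, 21.2]
width: 0.0273
```

Emit:
{"method": "move_arm", "body": {"deltas": [{"dp": [-0.5,3,0.5],"rotation": [0.2,0,0.1]},{"dp": [0,3,0],"rotation": [0,0,0]}]}}

```text
t: 35.52
eef_pos: [0.4989, -0.2003, 0.2327]
ee_rot: [-1.58, -0.004, 0.754]
force: [-6.6, 6.9, 18.6]
width: 0.027
```

Emit:
{"method": "move_arm", "body": {"deltas": [{"dp": [-2,5,1],"rotation": [0.4,0,0.2]},{"dp": [0,5,0],"rotation": [0,0,0]}]}}

```text
t: 35.68
eef_pos: [0.4996, -0.2015, 0.2323]
ee_rot: [-1.583, -0.006, 0.757]
force: [-10.1, 10.0, 33.4]
width: 0.0272
```

Emit:
{"method": "move_arm", "body": {"deltas": [{"dp": [0,-8,0],"rotation": [0,0,0]},{"dp": [0,-20,0],"rotation": [0,0,0]},{"dp": [0,-10,0],"rotation": [0,0,0]}]}}

```text
t: 35.93
eef_pos: [0.4983, -0.201, 0.2719]
ee_rot: [-1.582, -0.007, 0.757]
force: [0.6, -0.6, -4.7]
width: 0.0271
```

```bash
python3 wl.py w19; python3 -c "
from h import *
f=grab('side');crop(f,230,90,380,210,5,'s5.png')
import pickle;f['W']=cloud(f);pickle.dump(f,open('s5.pkl','wb'))
plan(481.2,-289.3,268,43)"
```

```text
t 35.93 p [ 498.3 -201.   271.9] rot [-90.65  -0.4   43.37] F [ 0.6 -0.6 -4.7] w 27.1 q [-0.02  0.1  -0.23  0.   -1.23 -0.8 ]
t 36.03 p [ 498.6 -200.8  271.3] rot [-90.67  -0.45  43.36] F [-0.8  0.5 -5.7] w 27.2 q [-0.02  0.1  -0.23  0.   -1.23 -0.8 ]
N 3 world d [-17.4 -88.5  -3.3] rotvec total [0.67 0.36 0.45]
0 dp [-24.5, 1.1, -17.4] rot [0.22, 0.12, 0.15]
1 dp [-24.4, 1.1, -17.5] rot [0.22, 0.12, 0.15]
2 dp [-24.4, 1.1, -17.5] rot [0.22, 0.12, 0.15]
```

View pics/s5.png

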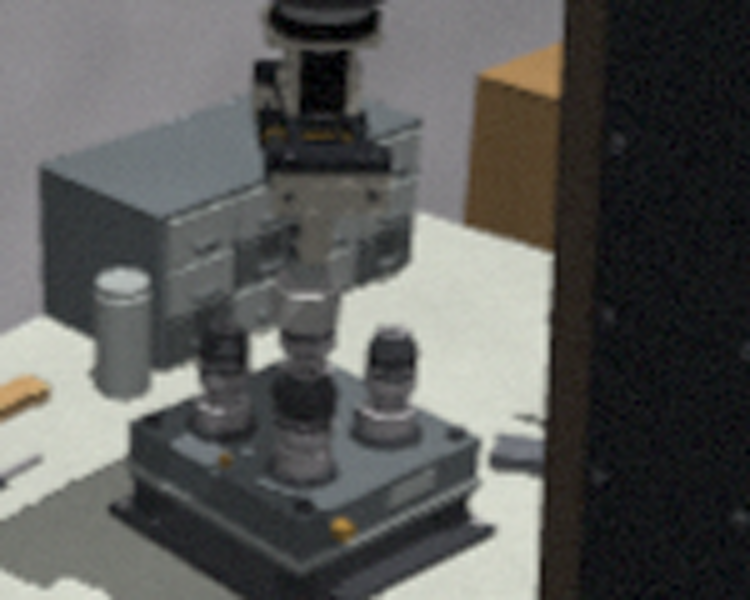

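View pics/w19.png

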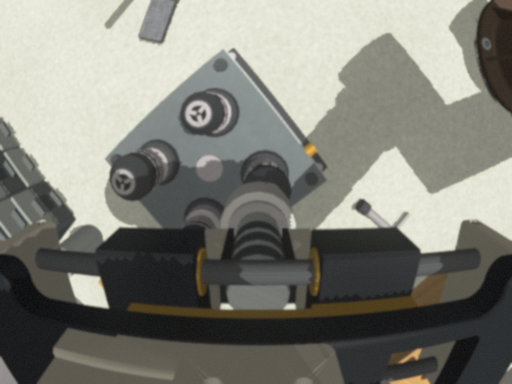

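Emit:
{"method": "move_arm", "body": {"deltas": [{"dp": [-24,0,-17],"rotation": [0.6,0.3,0.4]},{"dp": [-25,0,-18],"rotation": [0,0,0]},{"dp": [-22,0,-15],"rotation": [0,0,0]},{"dp": [-2,0,-1],"rotation": [0,0,0]},{"dp": [0,0,0],"rotation": [0,0,0]}]}}

```text
t: 36.45
eef_pos: [0.4789, -0.2892, 0.2651]
ee_rot: [-1.566, -0.0, 0.754]
force: [0.4, 0.6, -5.0]
width: 0.0273
```

```bash
python3 -c "
from h import *
plan(481.2,-289.3,245,43)"
```

```text
t 36.45 p [ 478.9 -289.2  265.1] rot [-8.970e+01 -1.000e-02  4.318e+01] F [ 0.4  0.6 -5. ] w 27.3 q [-0.2   0.15 -0.18 -0.   -1.25 -0.62]
N 1 world d [  2.3  -0.1 -20.1] rotvec total [-0.3   0.18  0.01]
0 dp [1.6, 20.1, -1.7] rot [-0.3, 0.18, 0.01]
```

Emit:
{"method": "move_arm", "body": {"deltas": [{"dp": [1,8,-2],"rotation": [-0.3,0.2,0]},{"dp": [-0.5,8,0],"rotation": [0,0,0]},{"dp": [-0.5,4,0],"rotation": [0,0,0]},{"dp": [0,2,0],"rotation": [0,0,0]}]}}

```text
t: 36.78
eef_pos: [0.4797, -0.2892, 0.2377]
ee_rot: [-1.567, 0.001, 0.749]
force: [-1.1, 0.1, -5.4]
width: 0.0271
```

```bash
python3 -c "
from h import *
plan(481.2,-289.3,238,43)"
```

```text
t 36.78 p [ 479.7 -289.2  237.7] rot [-8.981e+01  6.000e-02  4.292e+01] F [-1.1  0.1 -5.4] w 27.1 q [-0.19  0.17 -0.22 -0.   -1.18 -0.63]
N 1 world d [ 1.5 -0.1  0.3] rotvec total [-0.19 -0.08 -0.06]
0 dp [1.1, -0.3, -1.1] rot [-0.19, -0.08, -0.06]
```

Emit:
{"method": "move_arm", "body": {"deltas": [{"dp": [0.5,2,-0.5],"rotation": [-0.2,0,0]},{"dp": [0,2,0],"rotation": [0,0,0]}]}}

```text
t: 36.95
eef_pos: [0.4812, -0.2888, 0.234]
ee_rot: [-1.573, 0.001, 0.751]
force: [-1.0, 0.5, 7.5]
width: 0.0273
```

Emit:
{"method": "move_arm", "body": {"deltas": [{"dp": [0,3,0.3],"rotation": [0,0,0]},{"dp": [0,3,0.3],"rotation": [0.1,0,0]}]}}

```text
t: 37.12
eef_pos: [0.4824, -0.2889, 0.2315]
ee_rot: [-1.577, 0.001, 0.754]
force: [-3.0, 0.6, 6.6]
width: 0.0273
```

Emit:
{"method": "move_arm", "body": {"deltas": [{"dp": [-0.3,3,0.5],"rotation": [0.2,0,0]},{"dp": [-0.3,3,0.5],"rotation": [0.2,0,0]}]}}

```text
t: 37.28
eef_pos: [0.4822, -0.2891, 0.2292]
ee_rot: [-1.575, 0.001, 0.756]
force: [-2.3, 0.7, 5.3]
width: 0.0273
```

Emit:
{"method": "move_arm", "body": {"deltas": [{"dp": [-0.3,3,0.5],"rotation": [0.2,0,0]},{"dp": [-0.3,3,0.5],"rotation": [0.2,0,0]}]}}

```text
t: 37.45
eef_pos: [0.4821, -0.2893, 0.227]
ee_rot: [-1.573, -0.0, 0.758]
force: [-2.5, 1.2, 5.7]
width: 0.0271
```

Emit:
{"method": "move_arm", "body": {"deltas": [{"dp": [-0.3,3,0.5],"rotation": [0.2,0,0]},{"dp": [-0.3,3,0.5],"rotation": [0.2,0,0]}]}}

```text
t: 37.62
eef_pos: [0.4826, -0.2899, 0.2263]
ee_rot: [-1.573, -0.001, 0.761]
force: [-4.0, 2.7, 16.8]
width: 0.027
```

Emit:
{"method": "move_arm", "body": {"deltas": [{"dp": [-0.5,4,0.5],"rotation": [0.2,0,0]},{"dp": [-0.3,5,0.5],"rotation": [0.2,0,0]}]}}

```text
t: 37.78
eef_pos: [0.4834, -0.2911, 0.2261]
ee_rot: [-1.576, -0.002, 0.764]
force: [-8.5, 8.5, 31.3]
width: 0.0274
```

Emit:
{"method": "move_arm", "body": {"deltas": [{"dp": [0,-15,0],"rotation": [0.2,0,0]},{"dp": [0,-28,0],"rotation": [0,0.5,0.1]},{"dp": [24,0,-29],"rotation": [0,0,0]},{"dp": [25,0,-30],"rotation": [0,0,0]},{"dp": [8,0,-9],"rotation": [0,0,0]}]}}

```text
t: 38.2
eef_pos: [0.5721, -0.3, 0.2777]
ee_rot: [-1.579, -0.006, 0.757]
force: [0.9, -0.6, -4.3]
width: 0.0273
```

Emit:
{"method": "move_arm", "body": {"deltas": [{"dp": [0,0,0],"rotation": [0,0,0]},{"dp": [0,0,0],"rotation": [0,0,0]}]}}

```text
t: 38.37
eef_pos: [0.5754, -0.2992, 0.2765]
ee_rot: [-1.579, -0.007, 0.758]
force: [-0.0, -0.4, -5.2]
width: 0.0272
```

```bash
python3 -c "
from h import *
plan(571.7,-302.1,248,43)"
```

```text
t 38.37 p [ 575.4 -299.2  276.5] rot [-90.49  -0.38  43.45] F [-0.  -0.4 -5.2] w 27.2 q [-0.18  0.28  0.02 -0.   -1.29 -0.63]
N 1 world d [ -3.7  -2.9 -28.5] rotvec total [0.49 0.45 0.38]
0 dp [-4.9, 28.5, 0.7] rot [0.49, 0.45, 0.38]
```

Emit:
{"method": "move_arm", "body": {"deltas": [{"dp": [-4.5,10,0.5],"rotation": [0.5,0.4,0.4]},{"dp": [-0.5,10,0],"rotation": [0,0,0]},{"dp": [-0.5,6,0],"rotation": [0,0,0]},{"dp": [0,2,0],"rotation": [0,0,0]}]}}

```text
t: 38.7
eef_pos: [0.5682, -0.3019, 0.245]
ee_rot: [-1.568, 0.001, 0.751]
force: [0.1, -0.2, -5.6]
width: 0.0274
```

```bash
python3 -c "
from h import *
plan(571.7,-302.1,243,43)"
```

```text
t 38.7 p [ 568.2 -301.9  245. ] rot [-8.982e+01  8.000e-02  4.301e+01] F [ 0.1 -0.2 -5.6] w 27.4 q [-0.19  0.3  -0.03 -0.   -1.24 -0.63]
N 1 world d [ 3.5 -0.2 -2. ] rotvec total [-0.18  0.01 -0.08]
0 dp [2.4, 2.0, -2.5] rot [-0.18, 0.01, -0.08]
```

Emit:
{"method": "move_arm", "body": {"deltas": [{"dp": [2.2,2,-2.5],"rotation": [-0.2,0,0]},{"dp": [0,2,0],"rotation": [0,0,0]}]}}

```text
t: 38.87
eef_pos: [0.5707, -0.3026, 0.2408]
ee_rot: [-1.572, 0.002, 0.75]
force: [0.4, 0.1, 4.1]
width: 0.0272
```

Emit:
{"method": "move_arm", "body": {"deltas": [{"dp": [0,3,0.3],"rotation": [0,0,0]},{"dp": [0,3,0.3],"rotation": [0.1,0,0]}]}}

```text
t: 39.03
eef_pos: [0.5713, -0.3032, 0.2383]
ee_rot: [-1.575, 0.001, 0.751]
force: [-2.4, 2.0, 5.0]
width: 0.027
```

Emit:
{"method": "move_arm", "body": {"deltas": [{"dp": [-0.3,3,0.5],"rotation": [0.2,0,0]},{"dp": [-0.3,3,0.5],"rotation": [0.2,0,0]}]}}

```text
t: 39.2
eef_pos: [0.571, -0.3033, 0.236]
ee_rot: [-1.573, -0.001, 0.752]
force: [-1.6, 1.5, 4.9]
width: 0.0272
```

Emit:
{"method": "move_arm", "body": {"deltas": [{"dp": [-0.3,3,0.5],"rotation": [0.2,0.2,0]},{"dp": [-0.3,3,0.5],"rotation": [0.2,0.2,0]}]}}

```text
t: 39.37
eef_pos: [0.571, -0.3035, 0.2338]
ee_rot: [-1.571, -0.003, 0.746]
force: [-1.2, 2.3, 5.3]
width: 0.0271
```

Emit:
{"method": "move_arm", "body": {"deltas": [{"dp": [-0.3,3,0.5],"rotation": [0.2,0,0]},{"dp": [-0.3,3,0.5],"rotation": [0.2,0,0]}]}}

```text
t: 39.53
eef_pos: [0.5712, -0.3039, 0.2323]
ee_rot: [-1.57, -0.006, 0.747]
force: [-2.5, 3.2, 11.9]
width: 0.0275
```

Emit:
{"method": "move_arm", "body": {"deltas": [{"dp": [-0.3,3,0.5],"rotation": [0.2,0,0]},{"dp": [-0.3,4,0.5],"rotation": [0.2,0,0]}]}}

```text
t: 39.7
eef_pos: [0.5718, -0.3047, 0.2323]
ee_rot: [-1.572, -0.008, 0.749]
force: [-5.0, 5.5, 19.7]
width: 0.0276
```

Emit:
{"method": "move_arm", "body": {"deltas": [{"dp": [-0.5,4,0.5],"rotation": [0.2,0,0]},{"dp": [-0.3,5,0.5],"rotation": [0.2,0,0]}]}}

```text
t: 39.87
eef_pos: [0.5719, -0.3053, 0.2322]
ee_rot: [-1.574, -0.011, 0.751]
force: [-6.3, 7.1, 24.8]
width: 0.0275
```

Emit:
{"method": "move_arm", "body": {"deltas": [{"dp": [0,-15,0],"rotation": [0.2,0,0.3]},{"dp": [0,-25,0],"rotation": [0,0,0.3]},{"dp": [30,0,24],"rotation": [0,0,0]},{"dp": [32,0,26],"rotation": [0,0,0]},{"dp": [9,0,8],"rotation": [0,0,0]}]}}

```text
t: 40.28
eef_pos: [0.5836, -0.2154, 0.2756]
ee_rot: [-1.573, -0.003, 0.744]
force: [-1.1, -0.5, -4.5]
width: 0.0271
```

Emit:
{"method": "move_arm", "body": {"deltas": [{"dp": [0,0,0],"rotation": [0,0,0]},{"dp": [0,0,0],"rotation": [0,0,0]}]}}

```text
t: 40.45
eef_pos: [0.584, -0.2118, 0.2758]
ee_rot: [-1.573, -0.005, 0.748]
force: [-0.0, 0.1, -4.6]
width: 0.0271
```

```bash
python3 -c "
from h import *
plan(584.8,-212.2,243,43)"
```

```text
t 40.45 p [ 584.  -211.8  275.8] rot [-90.1   -0.26  42.84] F [-0.   0.1 -4.6] w 27.1 q [-0.04  0.24 -0.04 -0.   -1.29 -0.79]
N 1 world d [  0.8  -0.4 -32.8] rotvec total [ 0.1  -0.16  0.26]
0 dp [0.2, 32.8, -0.8] rot [0.1, -0.16, 0.26]
```

Emit:
{"method": "move_arm", "body": {"deltas": [{"dp": [0,14,0],"rotation": [0,0,0.2]},{"dp": [0,14,0],"rotation": [0,0,0]},{"dp": [0,5,0],"rotation": [0,0,0]},{"dp": [0,2,0],"rotation": [0,0,0]}]}}

```text
t: 40.78
eef_pos: [0.5842, -0.2135, 0.2403]
ee_rot: [-1.574, -0.002, 0.748]
force: [0.3, -0.3, -5.3]
width: 0.0274
```

```bash
python3 -c "
from h import *
plan(584.8,-212.2,238,43)"
```

```text
t 40.78 p [ 584.2 -213.5  240.3] rot [-90.2   -0.11  42.84] F [ 0.3 -0.3 -5.3] w 27.4 q [-0.04  0.26 -0.09  0.   -1.21 -0.79]
N 1 world d [ 0.6  1.3 -2.3] rotvec total [ 0.2  -0.16  0.11]
0 dp [1.3, 2.3, 0.5] rot [0.2, -0.16, 0.11]
```

Emit:
{"method": "move_arm", "body": {"deltas": [{"dp": [0.5,2.5,0.5],"rotation": [0.2,0,0]},{"dp": [0,2.5,0.3],"rotation": [0.1,0,0]}]}}

```text
t: 40.95
eef_pos: [0.5838, -0.2137, 0.235]
ee_rot: [-1.568, -0.001, 0.746]
force: [0.6, -0.4, -5.0]
width: 0.0271
```

Emit:
{"method": "move_arm", "body": {"deltas": [{"dp": [0,3,0.3],"rotation": [0.1,0,0]},{"dp": [-0.3,3,0.5],"rotation": [0.2,0,0]}]}}

```text
t: 41.12
eef_pos: [0.585, -0.215, 0.2326]
ee_rot: [-1.569, -0.003, 0.747]
force: [-1.0, 0.7, 6.1]
width: 0.0274
```

Emit:
{"method": "move_arm", "body": {"deltas": [{"dp": [-0.3,3,0.5],"rotation": [0.2,0,0]},{"dp": [-0.3,3,0.5],"rotation": [0.2,0,0]}]}}

```text
t: 41.28
eef_pos: [0.5857, -0.2158, 0.231]
ee_rot: [-1.567, -0.006, 0.747]
force: [-3.2, 2.8, 5.7]
width: 0.0271
```

Emit:
{"method": "move_arm", "body": {"deltas": [{"dp": [-0.3,3,0.5],"rotation": [0.2,0,0]},{"dp": [-0.3,3,0.5],"rotation": [0.2,0,0]}]}}

```text
t: 41.45
eef_pos: [0.5856, -0.2161, 0.2294]
ee_rot: [-1.565, -0.009, 0.748]
force: [-3.1, 2.2, 5.6]
width: 0.0276
```

Emit:
{"method": "move_arm", "body": {"deltas": [{"dp": [-0.3,3,0.5],"rotation": [0.2,0,0]},{"dp": [-0.3,3,0.5],"rotation": [0.2,0,0]}]}}

```text
t: 41.62
eef_pos: [0.5856, -0.2163, 0.2278]
ee_rot: [-1.562, -0.012, 0.749]
force: [-3.6, 1.8, 5.6]
width: 0.0277
```

Emit:
{"method": "move_arm", "body": {"deltas": [{"dp": [-0.5,3,0.8],"rotation": [-0.3,0,0.4]},{"dp": [-0.5,3,0.5],"rotation": [0,0,0.2]}]}}

```text
t: 41.78
eef_pos: [0.5854, -0.2163, 0.2264]
ee_rot: [-1.572, -0.005, 0.749]
force: [-2.7, 5.0, 12.9]
width: 0.0268
```

Emit:
{"method": "move_arm", "body": {"deltas": [{"dp": [-0.5,4,0.5],"rotation": [0,0,0.1]},{"dp": [-0.5,4,0.5],"rotation": [0,0,0.1]}]}}

```text
t: 41.95
eef_pos: [0.5863, -0.2166, 0.2264]
ee_rot: [-1.58, -0.006, 0.751]
force: [-7.9, 6.8, 18.0]
width: 0.0272
```

Emit:
{"method": "move_arm", "body": {"deltas": [{"dp": [-0.5,5,0.5],"rotation": [0,0,0.1]},{"dp": [-0.5,5,0.5],"rotation": [0,0,0.1]}]}}

```text
t: 42.12
eef_pos: [0.5867, -0.2167, 0.2264]
ee_rot: [-1.588, -0.008, 0.753]
force: [-9.9, 9.3, 23.5]
width: 0.0271
```

Emit:
{"method": "move_arm", "body": {"deltas": [{"dp": [0,-15,0],"rotation": [0.6,0,0.3]},{"dp": [0,-30,0],"rotation": [0.3,0,0.2]},{"dp": [10,-30,10],"rotation": [0,0,0]},{"dp": [22,-5,16],"rotation": [0,0,0]},{"dp": [0,0,0],"rotation": [0,0,0]}]}}

```text
t: 42.53
eef_pos: [0.5911, -0.1753, 0.3127]
ee_rot: [-1.572, -0.002, 0.75]
force: [-0.3, -0.9, -6.4]
width: 0.0273
```

```bash
cat > nose.py <<'E'
from h import *
import pickle,sys
f=pickle.load(open(sys.argv[1]+'.pkl','rb'));P=f['W'].reshape(-1,3)*1000;P=P[~np.isnan(P[:,0])]
for n,c,home in [('S1 small',(584.8,-212.2),171),('S2 large',(571.7,-302.1),177),('S3 large',(494.3,-199),177),('S4 small',(481.2,-289.3),171)]:
    d=np.hypot(P[:,0]-c[0],P[:,1]-c[1])
    q=P[(d<20)&(P[:,2]>home-6)&(P[:,2]<home+25)]
    face=P[(d>24)&(d<36)&(abs(P[:,2]-90)<6)]
    print(n,len(q),'nose z med',np.median(q[:,2]).round(1),'expect home',home,'xy',q[:,:2].mean(0).round(1),'housing z',np.median(face[:,2]).round(1) if len(face) else None)
E
python3 wl.py w20;python3 nose.py w20; python3 -c "
from h import *
f=grab('side');crop(f,230,100,380,210,5,'s6.png')"
```

```text
t 42.53 p [ 591.1 -175.3  312.7] rot [-9.008e+01 -9.000e-02  4.298e+01] F [-0.3 -0.9 -6.4] w 27.3 q [ 0.03  0.22  0.01  0.   -1.36 -0.85]
S1 small 678 nose z med 170.3 expect home 171 xy [ 583.7 -211.7] housing z 89.6
S2 large 854 nose z med 176.3 expect home 177 xy [ 571.1 -301. ] housing z 89.8
S3 large 887 nose z med 176.3 expect home 177 xy [ 493.9 -198.2] housing z 89.7
S4 small 661 nose z med 170.5 expect home 171 xy [ 481.8 -288.9] housing z 89.8
```

View pics/s6.png

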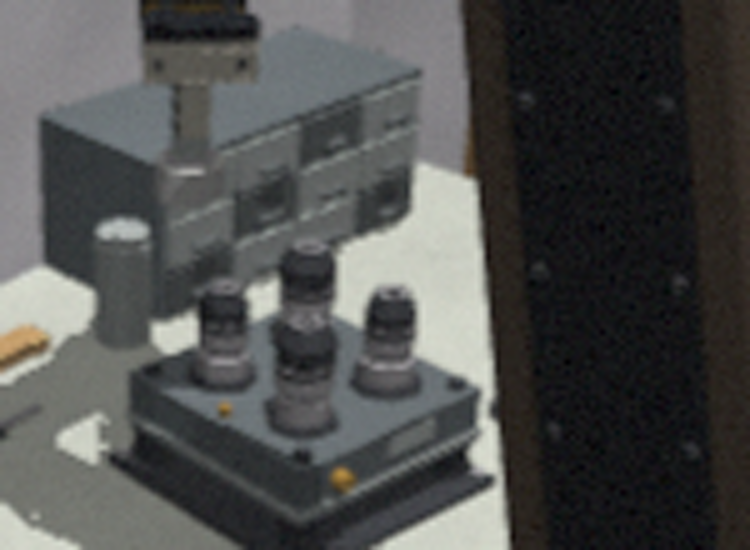

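View pics/w20.png

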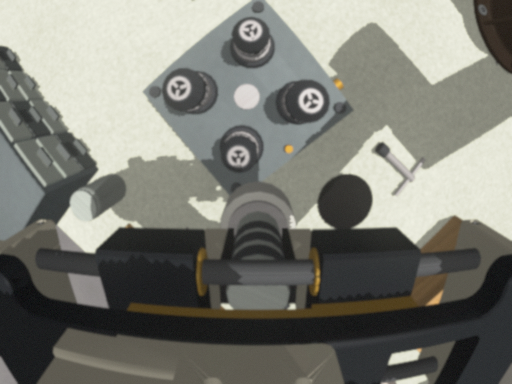

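```bash
python3 -c "
from h import *
plan(528,-15,130,43)"
```

```text
t 42.63 p [ 590.4 -177.5  312. ] rot [-9.010e+01  2.000e-02  4.299e+01] F [-0.1  0.5 -5.9] w 27.4 q [ 0.03  0.22  0.01  0.   -1.36 -0.85]
N 7 world d [ -62.4  162.5 -182. ] rotvec total [ 0.1  -0.01 -0.02]
0 dp [9.3, 26.0, 23.1] rot [0.01, -0.0, -0.0]
1 dp [9.3, 26.0, 23.1] rot [0.01, -0.0, -0.0]
2 dp [9.3, 26.0, 23.1] rot [0.01, -0.0, -0.0]
3 dp [9.3, 26.0, 23.1] rot [0.01, -0.0, -0.0]
4 dp [9.3, 26.0, 23.1] rot [0.01, -0.0, -0.0]
5 dp [9.3, 26.0, 23.1] rot [0.01, -0.0, -0.0]
6 dp [9.3, 26.0, 23.1] rot [0.01, -0.0, -0.0]
```

Clear the head first (lateral), then descend.

Emit:
{"method": "move_arm", "body": {"deltas": [{"dp": [14,0,34],"rotation": [0,0,0]},{"dp": [14,0,34],"rotation": [0,0,0]},{"dp": [14,10,34],"rotation": [0,0,0]},{"dp": [14,20,34],"rotation": [0,0,0]},{"dp": [6,30,14],"rotation": [0,0,0]}]}}

```text
t: 43.05
eef_pos: [0.5345, -0.0269, 0.2512]
ee_rot: [-1.576, -0.003, 0.741]
force: [0.5, -0.0, -5.4]
width: 0.0269
```

Emit:
{"method": "move_arm", "body": {"deltas": [{"dp": [0,30,0],"rotation": [0,0,0]},{"dp": [0,30,0],"rotation": [0,0,0]},{"dp": [0,20,0],"rotation": [0,0,0]},{"dp": [0,0,0],"rotation": [0,0,0]}]}}

```text
t: 43.38
eef_pos: [0.5282, -0.025, 0.1618]
ee_rot: [-1.57, 0.003, 0.745]
force: [-0.8, -0.9, -6.7]
width: 0.0274
```

```bash
python3 -c "
from h import *
plan(528,-15,80,43)"
```

```text
t 43.38 p [528.2 -25.  161.8] rot [-89.97   0.15  42.66] F [-0.8 -0.9 -6.7] w 27.4 q [ 0.32  0.17 -0.4   0.   -1.   -1.15]
N 3 world d [ -0.2  10.  -81.8] rotvec total [-0.03 -0.34 -0.15]
0 dp [2.3, 27.3, 2.5] rot [-0.01, -0.11, -0.05]
1 dp [2.3, 27.3, 2.5] rot [-0.01, -0.11, -0.05]
2 dp [2.2, 27.3, 2.5] rot [-0.01, -0.11, -0.05]
```

Emit:
{"method": "move_arm", "body": {"deltas": [{"dp": [4,25,6],"rotation": [0,-0.3,0]},{"dp": [0,27,1],"rotation": [0,0,0]},{"dp": [0,24,0],"rotation": [0,0,0]},{"dp": [0,4,0],"rotation": [0,0,0]}]}}

```text
t: 43.72
eef_pos: [0.5283, -0.0191, 0.0823]
ee_rot: [-1.573, 0.001, 0.749]
force: [-1.6, 0.0, -5.7]
width: 0.027
```

```bash
python3 -c "
from h import *
plan(528,-15,60,43)"
```

```text
t 43.72 p [528.3 -19.1  82.3] rot [-9.013e+01  5.000e-02  4.293e+01] F [-1.6  0.  -5.7] w 27.0 q [ 0.34  0.26 -0.5   0.   -0.81 -1.16]
N 1 world d [ -0.3   4.1 -22.3] rotvec total [ 0.13 -0.07 -0.05]
0 dp [2.5, 22.3, 3.3] rot [0.13, -0.07, -0.05]
```

Emit:
{"method": "move_arm", "body": {"deltas": [{"dp": [2,8,3],"rotation": [0,0,0]},{"dp": [0,7,0.5],"rotation": [0,0,0]},{"dp": [0,4,0],"rotation": [0,0,0]}]}}

```text
t: 43.97
eef_pos: [0.5297, -0.0157, 0.0648]
ee_rot: [-1.575, -0.0, 0.749]
force: [0.4, 0.2, -5.0]
width: 0.0274
```

Emit:
{"method": "move_arm", "body": {"deltas": [{"dp": [0,1.5,0],"rotation": [0,0,0]},{"dp": [0,1,0],"rotation": [0,0,0]}]}}

```text
t: 44.13
eef_pos: [0.5308, -0.0156, 0.0632]
ee_rot: [-1.576, -0.002, 0.749]
force: [-0.0, -0.2, -5.1]
width: 0.0272
```

Emit:
{"method": "move_arm", "body": {"deltas": [{"dp": [-0.5,2,0.5],"rotation": [0.3,0,0]},{"dp": [0,1.5,0],"rotation": [0,0,0]}]}}

```text
t: 44.3
eef_pos: [0.5312, -0.0152, 0.061]
ee_rot: [-1.572, -0.004, 0.75]
force: [-0.9, -0.1, -5.5]
width: 0.0272
```

Emit:
{"method": "move_arm", "body": {"deltas": [{"dp": [-0.3,1.5,0],"rotation": [0,0,0]},{"dp": [0,1.5,0],"rotation": [0,0,0]}]}}

```text
t: 44.47
eef_pos: [0.5317, -0.0153, 0.0587]
ee_rot: [-1.573, -0.006, 0.75]
force: [0.3, 0.0, -5.2]
width: 0.0272
```

Emit:
{"method": "move_arm", "body": {"deltas": [{"dp": [-0.3,1.2,0],"rotation": [0,0,0.3]},{"dp": [0,1,0],"rotation": [0,0,0]}]}}

```text
t: 44.63
eef_pos: [0.5319, -0.0155, 0.0574]
ee_rot: [-1.573, -0.001, 0.75]
force: [-5.2, 2.7, 14.9]
width: 0.0274
```

Emit:
{"method": "move_arm", "body": {"deltas": [{"dp": [0,1,0],"rotation": [0,0,0]}]}}

```text
t: 44.72
eef_pos: [0.532, -0.0155, 0.0574]
ee_rot: [-1.573, -0.001, 0.75]
force: [-5.1, 1.7, 11.7]
width: 0.0271
```

Standing on the mat; open fingers, then rise.

Emit:
{"method": "move_arm", "body": {"deltas": [{"dp": [0,0,0],"rotation": [0,0,0]},{"dp": [-0.3,0,0],"rotation": [0,0,0]},{"dp": [-0.3,0,0],"rotation": [0,0,0]},{"dp": [-0.3,0,0],"rotation": [0,0,0]},{"dp": [-0.3,0,0],"rotation": [0,0,0]}], "jaw": 45}}

```text
t: 45.13
eef_pos: [0.5339, -0.0158, 0.0599]
ee_rot: [-1.577, -0.005, 0.752]
force: [-0.5, 0.4, 0.3]
width: 0.0551
```

Emit:
{"method": "move_arm", "body": {"deltas": [{"dp": [-0.3,0,0],"rotation": [0,0,0]},{"dp": [-0.3,-1,0],"rotation": [0,0,0]},{"dp": [-1,-10,0],"rotation": [0,0,0]},{"dp": [0,-25,0],"rotation": [0,0,0]},{"dp": [0,-30,0],"rotation": [0,0,0]}]}}

```text
t: 45.55
eef_pos: [0.5281, -0.0181, 0.1229]
ee_rot: [-1.571, 0.006, 0.751]
force: [0.5, 0.3, -1.0]
width: 0.0719
```

Emit:
{"method": "move_arm", "body": {"deltas": [{"dp": [0,-35,0],"rotation": [0,0,0]},{"dp": [0,-35,0],"rotation": [0,0,0]},{"dp": [0,-35,0],"rotation": [0,0,0]},{"dp": [25,-5,20],"rotation": [0,0,0]},{"dp": [25,0,20],"rotation": [0,0,0]}]}}

```text
t: 45.97
eef_pos: [0.5377, 0.0424, 0.2486]
ee_rot: [-1.577, -0.002, 0.746]
force: [0.8, -0.7, -0.4]
width: 0.072
```

Emit:
{"method": "move_arm", "body": {"deltas": [{"dp": [25,0,10],"rotation": [0,0,0]},{"dp": [0,0,0],"rotation": [0,0,0]},{"dp": [0,0,0],"rotation": [0,0,0]}]}}

```text
t: 46.22
eef_pos: [0.5509, 0.0718, 0.2544]
ee_rot: [-1.579, -0.01, 0.749]
force: [0.2, -0.5, 0.9]
width: 0.0722
```

```bash
python3 wl.py w21;python3 nose.py w21; python3 -c "
from h import *
import pickle
f=pickle.load(open('w21.pkl','rb'));P=f['W'].reshape(-1,3)*1000;P=P[~np.isnan(P[:,0])]
m=np.hypot(P[:,0]-529,P[:,1]+15)<60
for lo,hi in((104,114),(27,34),(1,4)):
    q=P[m&(P[:,2]>lo)&(P[:,2]<hi)]
    (x,y),r=cv2.minEnclosingCircle(q[:,:2].astype(np.float32));print(lo,len(q),round(x,1),round(y,1),round(r,1),q[:,2].mean().round(1))
f=grab('side');crop(f,180,100,380,260,4,'s7.png')"
```

```text
t 46.22 p [550.9  71.8 254.4] rot [-90.47  -0.56  42.92] F [ 0.2 -0.5  0.9] w 72.2 q [ 0.49  0.14 -0.22  0.01 -1.2  -1.31]
S1 small 481 nose z med 170.5 expect home 171 xy [ 582.9 -207.3] housing z 89.9
S2 large 21 nose z med 172.9 expect home 177 xy [ 577.6 -287.2] housing z 90.4
S3 large 0 nose z med nan expect home 177 xy [nan nan] housing z 89.9
S4 small 0 nose z med nan expect home 171 xy [nan nan] housing z None
104 554 533.2 -16.1 14.0 109.2
27 390 532.7 -15.2 26.1 31.4
1 1873 529.3 -14.9 59.7 1.8
  return _methods._mean(a, axis=axis, dtype=dtype,
  ret = ret.dtype.type(ret / rcount)
nose.py:8: RuntimeWarning: Mean of empty slice.
  print(n,len(q),'nose z med',np.median(q[:,2]).round(1),'expect home',home,'xy',q[:,:2].mean(0).round(1),'housing z',np.median(face[:,2]).round(1) if len(face) else None)
  ret = um.true_divide(
```

View pics/s7.png

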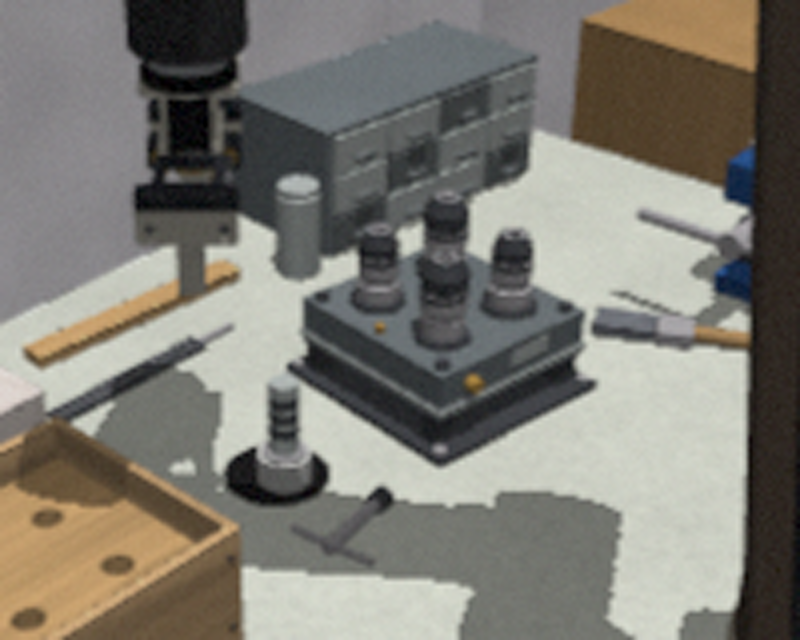

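View pics/w21.png

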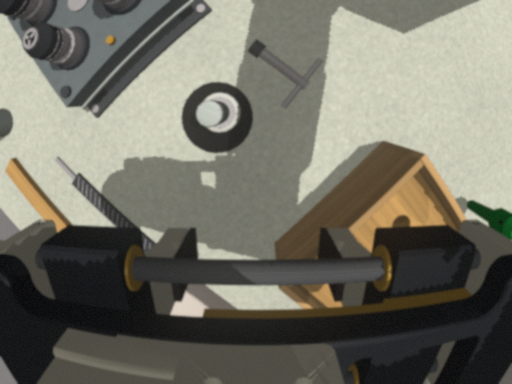

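```bash
python3 -c "
from station import arm
print(arm.job_done())"
```

```text
the job is handed in; nothing more can be done
None
```

All four chucks were in the box, and all four are now locked home in the spindles. I lifted each one out, stood it lightly in a free spindle, and pressed it down in small steps with the tamper on its nose. Each stopped solid, and I then pushed to about 23–33 N with no further movement. The job was handed in at about 46 s of the 208 s allowed.

- **Seating:** with all four driven in, the wrist camera read the noses at 170.3, 176.3, 176.3 and 170.5 mm. Fully home is 171 mm for the small chucks and 177 mm for the large ones. All four readings are 0.5–0.7 mm low, within the camera's calibration, and the side view showed no visible gap under the shoulders.
- **Last check of the chucks:** after I put the tamper back, the wrist camera saw only one nose clearly, at 170.5 mm. The others were out of its view, so for those I relied on the side picture, which showed all four seated.
- **Tamper:** it was knocked partly off its mat during the run. I found it again and used it, and it now stands upright about 4 mm from the mat's centre.
- **Other things:** I left the chuck key, file, brush and the yellow and green look-alikes alone. The gripper was clear of everything at the end.

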